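# Swing the scanner aside, sort cartons into rows by length, swing it back

## Task

At this packing station, take the overhead scanner by its knob and swing it well clear of the two white trays, then move every carton out of the wooden bin and lay it flat across the tray that fits its length: the short ones side by side in the narrow tray, the long ones in the wide tray, each resting on the tray's floor. When all are in their rows, swing the scanner back over the trays up to its stop, let go, and press its scan button fully down to read the load; do not disturb the tape roll, hand scanner or label roll.

Things in the scene. Friction and masses are not known exactly. Their poses are not given: they have to be found in the camera images.
- scan_arm (a joint): angle of the scanner's swing arm about its upright post, rad. 0: against its stop, the scanner head centred over the two rows; grows as the head swings counter-clockwise seen from above (towards the robot's right, -y), up to a stop at 1.15. Head and arm are clear of both rows from 0.75 on. It stays where it is left; light friction (about 1 N at the knob).
- scan_knob (a point): grip point on the scanner's knob: an upright plain round aluminium peg, 24 mm across, 57 mm tall, standing on top of the scanner head (head 90 x 70 x 34 mm, its underside 122 mm and its top 157 mm above the table). This point is on the knob's axis, 195 mm above the table, 20 mm below the knob's top. It moves with the arm, on a circle of 250 mm radius about scan_hinge.
- scan_button (a joint): travel of the white scan button, m: 0 up, 0.006 fully down (about 5 N); springs back when released.
- scan_button_top (a point): centre of the top face of the white round scan button (40 mm across, in a black housing fixed to the table at the robot's right of the trays); 22 mm above the table when up, pressed straight down.
- scan_hinge (a point): hinge axis (vertical) of the scanner arm, at the arm's height of 150 mm, at the top of the dark steel post at the far side of the rows. The dark flat arm, 26 mm wide, runs from here to the scanner head at 142 to 158 mm above the table.
- row_short: white plastic tray, fixed, for the row of short cartons: 95 mm (x) by 228 mm (y) outside, 20 mm high, walls and floor 4 mm, inside 87 x 220 mm. Origin: centre of its underside, on the table; the row runs along y, the cartons lie across it along x. Holds three side by side at 68 mm spacing with finger room.
- row_long: white plastic tray, fixed, for the row of long cartons: 135 mm (x) by 228 mm (y) outside, 20 mm high, walls and floor 4 mm, inside 127 x 220 mm. Origin and axes as for row_short. It stands beside row_short, and either may be the nearer one to the robot.
- bin: plywood stock bin, fixed, 262 mm (x) by 286 mm (y), 22 mm high, walls and floor 4 mm; one divider across x and two across y make 2 x 3 compartments at 129 mm by 94 mm spacing, at most one carton in each, of either length. Origin: centre of its underside, on the table.
- short1: short cardboard carton, 75 x 40 x 40 mm, about 100 g, with white label; origin at its centre, x along its length. It starts lying in a bin compartment (centre 24 mm above the table), and may be absent.
- short2: short cardboard carton, 75 x 40 x 40 mm, about 100 g, with white label; origin at its centre, x along its length. It starts lying in a bin compartment (centre 24 mm above the table), and may be absent.
- short3: short cardboard carton, 75 x 40 x 40 mm, about 100 g, with white label; origin at its centre, x along its length. It starts lying in a bin compartment (centre 24 mm above the table), and may be absent.
- long1: long cardboard carton, 115 x 40 x 40 mm, about 150 g, with white label; origin at its centre, x along its length. It starts lying in a bin compartment (centre 24 mm above the table), and may be absent.
- long2: long cardboard carton, 115 x 40 x 40 mm, about 150 g, with white label; origin at its centre, x along its length. It starts lying in a bin compartment (centre 24 mm above the table), and may be absent.
- long3: long cardboard carton, 115 x 40 x 40 mm, about 150 g, with white label; origin at its centre, x along its length. It starts lying in a bin compartment (centre 24 mm above the table), and may be absent.
- tape_roll: bystander: roll of clear packing tape lying flat, 100 mm across, 48 mm high; origin centre of underside. Leave alone.
- scan_gun: bystander: hand-held scanner lying down, about 145 mm long, 36 mm high; origin under its handle. Leave alone.
- label_roll: bystander: white label roll standing on its end, 84 mm across, 60 mm high; origin centre of underside. Leave alone.
Not all that is in view belongs to the job. What is shaped like the short3 but green is not meant.

How it is judged (in metres and radians):
On the way, in this order (a step that is already met when the one before it is completed fails the run):
1. the scanner arm is swung clear of both trays (joint beyond 0.68 rad) (value of joint scan_arm above 0.68 rad), for 0.2 s.
2. every carton lies flat in the tray for its length while the scanner is still clear (x of short1 in the frame of row_short between -0.016 and 0.016 m and y of short1 in the frame of row_short between -0.093 and 0.093 m and z of short1 in the frame of row_short between 0.015 and 0.03 m and angle between the x axis of each of short1, short2, short3 and the x axis of row_short, either way round below 0.3 rad and linear speed of each of short1, short2, short3, long1, long2, long3 below 0.03 m/s and x of short2 in the frame of row_short between -0.016 and 0.016 m and y of short2 in the frame of row_short between -0.093 and 0.093 m and z of short2 in the frame of row_short between 0.015 and 0.03 m and x of short3 in the frame of row_short between -0.016 and 0.016 m and y of short3 in the frame of row_short between -0.093 and 0.093 m and z of short3 in the frame of row_short between 0.015 and 0.03 m and x of long1 in the frame of row_long between -0.016 and 0.016 m and y of long1 in the frame of row_long between -0.093 and 0.093 m and z of long1 in the frame of row_long between 0.015 and 0.03 m and angle between the x axis of each of long1, long2, long3 and the x axis of row_long, either way round below 0.3 rad and x of long2 in the frame of row_long between -0.016 and 0.016 m and y of long2 in the frame of row_long between -0.093 and 0.093 m and z of long2 in the frame of row_long between 0.015 and 0.03 m and x of long3 in the frame of row_long between -0.016 and 0.016 m and y of long3 in the frame of row_long between -0.093 and 0.093 m and z of long3 in the frame of row_long between 0.015 and 0.03 m and value of joint scan_arm above 0.6 rad), for 0.2 s.
3. with the scanner back at its stop (within 0.1 rad), the scan button is pressed down (beyond 4 mm) (x of short1 in the frame of row_short between -0.016 and 0.016 m and y of short1 in the frame of row_short between -0.093 and 0.093 m and z of short1 in the frame of row_short between 0.015 and 0.03 m and angle between the x axis of each of short1, short2, short3 and the x axis of row_short, either way round below 0.3 rad and linear speed of each of short1, short2, short3, long1, long2, long3 below 0.03 m/s and x of short2 in the frame of row_short between -0.016 and 0.016 m and y of short2 in the frame of row_short between -0.093 and 0.093 m and z of short2 in the frame of row_short between 0.015 and 0.03 m and x of short3 in the frame of row_short between -0.016 and 0.016 m and y of short3 in the frame of row_short between -0.093 and 0.093 m and z of short3 in the frame of row_short between 0.015 and 0.03 m and x of long1 in the frame of row_long between -0.016 and 0.016 m and y of long1 in the frame of row_long between -0.093 and 0.093 m and z of long1 in the frame of row_long between 0.015 and 0.03 m and angle between the x axis of each of long1, long2, long3 and the x axis of row_long, either way round below 0.3 rad and x of long2 in the frame of row_long between -0.016 and 0.016 m and y of long2 in the frame of row_long between -0.093 and 0.093 m and z of long2 in the frame of row_long between 0.015 and 0.03 m and x of long3 in the frame of row_long between -0.016 and 0.016 m and y of long3 in the frame of row_long between -0.093 and 0.093 m and z of long3 in the frame of row_long between 0.015 and 0.03 m and value of joint scan_arm below 0.1 rad and value of joint scan_button above 0.004 m), for 0.05 s.
At the end, for the whole second after the job is handed in: every carton present lies at rest on the floor of the tray for its length, across it (within 0.3 rad of the tray's x, centre within 16 mm of the tray's midline and 93 mm along it, centre 15 to 30 mm above the table), and the scanner arm is back at its stop (within 0.1 rad) and still (x of short1 in the frame of row_short between -0.016 and 0.016 m and y of short1 in the frame of row_short between -0.093 and 0.093 m and z of short1 in the frame of row_short between 0.015 and 0.03 m and angle between the x axis of each of short1, short2, short3 and the x axis of row_short, either way round below 0.3 rad and linear speed of each of short1, short2, short3, long1, long2, long3 below 0.03 m/s and x of short2 in the frame of row_short between -0.016 and 0.016 m and y of short2 in the frame of row_short between -0.093 and 0.093 m and z of short2 in the frame of row_short between 0.015 and 0.03 m and x of short3 in the frame of row_short between -0.016 and 0.016 m and y of short3 in the frame of row_short between -0.093 and 0.093 m and z of short3 in the frame of row_short between 0.015 and 0.03 m and x of long1 in the frame of row_long between -0.016 and 0.016 m and y of long1 in the frame of row_long between -0.093 and 0.093 m and z of long1 in the frame of row_long between 0.015 and 0.03 m and angle between the x axis of each of long1, long2, long3 and the x axis of row_long, either way round below 0.3 rad and x of long2 in the frame of row_long between -0.016 and 0.016 m and y of long2 in the frame of row_long between -0.093 and 0.093 m and z of long2 in the frame of row_long between 0.015 and 0.03 m and x of long3 in the frame of row_long between -0.016 and 0.016 m and y of long3 in the frame of row_long between -0.093 and 0.093 m and z of long3 in the frame of row_long between 0.015 and 0.03 m and value of joint scan_arm below 0.1 rad and velocity of joint scan_arm below 0.05 rad/s); the robot touches nothing.
It fails at once if tape_roll is moved more than 40 mm (distance of tape_roll from where it was at the start of the episode above 0.04 m).
It fails at once if scan_gun is moved more than 40 mm (distance of scan_gun from where it was at the start of the episode above 0.04 m).
It fails at once if label_roll is moved more than 40 mm (distance of label_roll from where it was at the start of the episode above 0.04 m).
Of short1, short2, short3, long1, long2, long3 only 4 to 6 are there at a start; the rules pass over those that are not, and their reading is None.
At some moment in a run one of short1, short2, short3, long1, long2, long3 may be knocked a few centimetres aside while the robot is not near it.
Once in a run the grip may slacken for a moment while it holds something.
It also fails if it takes over 210 s, if anything falls off the work surface, if the arm or the gripper's body presses on something with over 40 N, if the wrist force passes 120 N, or if a joint passes its speed limit or range.

## Robot

A 6-joint arm with a two-finger parallel gripper is mounted at the origin on the work surface. World frame = base frame: x ahead of the robot, y to its left, z up, the work surface at z = 0. Lengths are in mm, angles in rad, forces in N, time in s.
With the tool pointing down it reaches from about 400 to 925 mm from the base axis. Payload 12.5 kg.
Tool frame: the origin (TCP) lies at the very end of the fingers, on their centre line; the grasp point (between the pads) lies behind it (env.grip_depth is the z of the grasp point in the tool frame, in mm); z points along the fingers, y is the line along which they close (so a half turn about z gives the same grasp; the last joint's range is limited). The gripper opens to 95 mm and grips with 3 to 60 N. Pads are 20 mm wide; open, the fingers measure 119 mm over their backs; the gripper's body (75 mm by 180 mm) begins 59 mm behind the grasp point.
Start: joints at [1.187, 0.491, 1.559, -0, 1.092, -0.106], TCP at [171.383, 601.061, 214.661] pointing down, gripper open.
Joint ranges: [-3.1, 3.1], [-0.84, 2.19], [0.05, 2.79], [-1.13, 4.28], [0.06, 2.93], [-2.69, 2.69]. Speed limits (rad/s): [2.22, 2.22, 2.79, 3.14, 3.14, 3.14].

## Interface

Orientations are given as [roll, pitch, yaw] about the fixed x, y, z axes, in that order (R = Rz(yaw) Ry(pitch) Rx(roll)).
In Python, from cell import env, optics gives the robot as it stands.
- The arm moves only by the tool step_arm, never from a script. Its argument "moves" is a list of rows, each an object of numbers: "tx", "ty", "tz": the shift along the tool's x, y, z in mm; "roll": the turn about the tool's z in rad. In form: [{"tx": .., "ty": .., "tz": .., "roll": ..}, ...]. A call has 1 to 12 rows; each row is the pose to reach, as a shift and turn from the pose commanded when the call began, along the tool's axes at that moment; what a row does not reach only later rows make up. A row lasts 1/12 s, in which the tool goes at most 41.7 mm and 7.16 degrees, less where a joint would pass 70% of its speed; a pose out of reach is approached as far as the arm can. A call with a gripper value outside its range is refused whole. "grip" is the finger opening in mm, from 0 to 95.1, set as the call begins (left out, the last holds). The fingers move at their own pace and stop on an object; the grip force is fixed at half the most. Time passes only in rows, so rows that repeat a pose let the fingers close. It gives the time, the measured TCP pose, the force, the opening and the grip force at its end, in the units of the state.
- env.state(): the state, without advancing time (a new reading comes with each control period).
- optics.read_camera(name): name is "scene" or "top"; returns a dict with "pixels" (400x640x3 uint8, blue, green, red), "mtx" (3x3 intrinsics, pixels), "dist" ([k1, k2, p1, p2, k3] as OpenCV has them; the pictures are not rectified), "view" (4x4, takes a point from world to camera coordinates). Camera axes: x right, y down, z forward; pixel columns grow to the right and rows downward; lengths in mm; the calibration is good to about 2 mm. A picture is of the moment at which its call begins. There is no depth.
- env.job_done(): hands the job in; it is judged then, once.
The state is a dict: "t": time; "joints": joint angles; "qvel": joint speeds; "tau": joint torques, N m; "eef_pos": TCP position; "tcp_rot": TCP orientation; "ft_force": force on the tool from outside, world axes, zero at the start; "moment": the same for the moment, N m; "opening": opening from 0.0 (shut) to 1.0 (fully open); "grip_force": force on a finger pad.
Only numpy, scipy, OpenCV 4.12 (cv2) and the standard library are available. Lean on these libraries where they do the work, as an engineer would, in place of code of your own. Each camera call takes 0.05 s, during which the arm holds its last target. There are 200 camera calls.

## Working session

There is one attempt and no reset: what is moved stays moved. The work goes in short steps, Python scripts to look and compute and a tool call to move; the robot and the scene stay as the last step left them, time stands still between calls to the robot, and variables do not carry over. Pictures are saved under pics/ and viewed, at most 14 in all, crops included, and the job is handed in when it is done.

Besides the shell and the picture viewer there is one more tool, called after "Emit:" in YAML: its name, and indented under it one key for each argument. step_arm: Moves the arm, as the interface text tells. Its arguments: {"type":"object","properties":{"moves":{"type":"array"},"grip":{"type":"number"}},"required":["moves"]}

```bash
ls; mkdir -p pics
cat > h.py <<'E'
import numpy as np, cv2
from cell import env, optics
def cam(n):
    return optics.read_camera(n)
def ray(c,uv):
    p=cv2.undistortPoints(np.array(uv,float).reshape(-1,1,2),np.array(c['mtx']),np.array(c['dist'])).reshape(-1,2)
    V=np.array(c['view']);R=V[:3,:3];o=-R.T@V[:3,3]
    return o,np.c_[p,np.ones(len(p))]@R
def plane(c,uv,z):
    o,d=ray(c,uv);return o+d*((z-o[2])/d[:,2])[:,None]
def proj(c,X):
    V=np.array(c['view']);return cv2.projectPoints(np.array(X,float).reshape(-1,1,3),cv2.Rodrigues(V[:3,:3])[0],V[:3,3],np.array(c['mtx']),np.array(c['dist']))[0].reshape(-1,2)
def tri(c1,u1,c2,u2):
    o1,d1=ray(c1,u1);o2,d2=ray(c2,u2);out=[]
    for a,b in zip(d1,d2):
        s=np.linalg.lstsq(np.c_[a,-b],o2-o1,rcond=None)[0];p,q=o1+a*s[0],o2+b*s[1];out.append([*(p+q)/2,np.linalg.norm(p-q)])
    return np.array(out)
E
python3 - <<'E'
from h import *
for n in('scene','top'):
    c=cam(n);cv2.imwrite(f'pics/{n}0.png',c['pixels']);V=np.array(c['view']);print(n,(-V[:3,:3].T@V[:3,3]).round(),c['mtx'][0])
print(env.state(),env.grip_depth)
E
```

```text
pics
scene [1326.  490.  869.] [403.25525362   0.         317.902542  ]
top [ 439.   12. 1267.] [444.05279501   0.         318.18514639]
{'t': 0.1, 'joints': array([ 1.18741463e+00,  4.91486004e-01,  1.55940799e+00,  1.07161823e-05,
        1.09170340e+00, -1.05556462e-01]), 'qvel': array([ 8.21072708e-04, -2.35986800e-04,  3.68184801e-04, -9.17348503e-04,
        1.45336552e-03,  2.01023037e-05]), 'tau': array([ 2.44867064e-03, -6.13624549e+01, -2.58608580e+01,  6.93347747e-02,
        4.70000971e-02, -1.83701144e-05]), 'eef_pos': array([171.28028928, 600.83810354, 214.12172633]), 'tcp_rot': array([-3.14059451e+00, -1.15311677e-04,  2.86376242e+00]), 'ft_force': array([ 0.38113761,  0.47021028, -0.01819999]), 'moment': array([-0.00249039,  0.04214015, -0.0447402 ]), 'grip_force': 0.0, 'opening': 0.9988854693075853} -18.8
```

View pics/scene0.png

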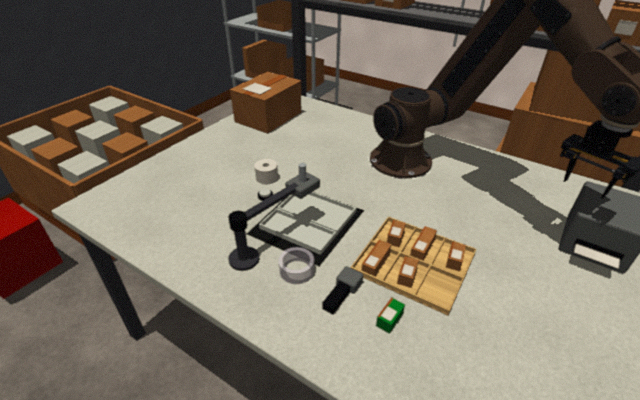

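View pics/top0.png

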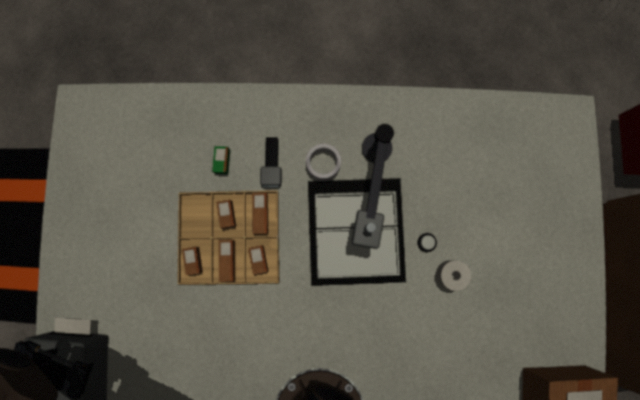

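The top view shows the bin at about (230,238) holding 5 cartons, the trays at (357,232) with the scanner head at (369,230), and the post at (384,133). The button is at (428,242), the label roll at (455,275), the tape at (323,162) and the hand scanner at (270,165). The green decoy sits at (220,160). I'll zoom in for measuring.

Run:
```python
from h import *
a=cv2.imread('pics/top0.png');b=cv2.imread('pics/scene0.png')
cv2.imwrite('pics/topz.png',cv2.resize(a[120:300,170:480],None,fx=2.5,fy=2.5,interpolation=cv2.INTER_CUBIC))
cv2.imwrite('pics/scenez.png',cv2.resize(b[150:340,220:490],None,fx=2.9,fy=2.9,interpolation=cv2.INTER_CUBIC))
```

```text
(no output)
```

View pics/topz.png

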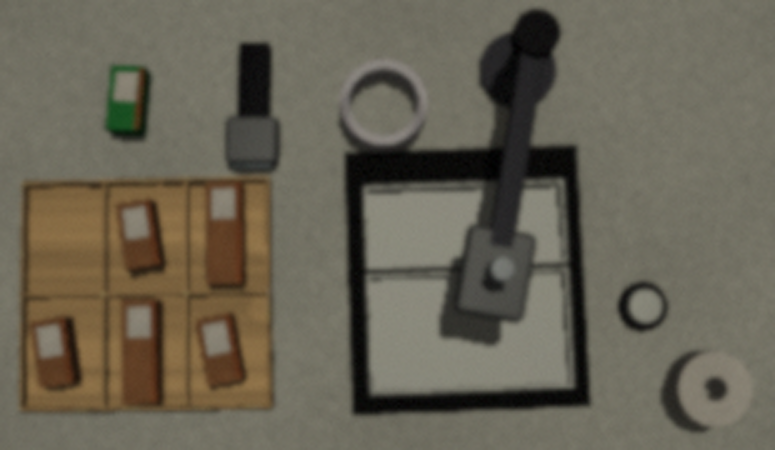

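View pics/scenez.png

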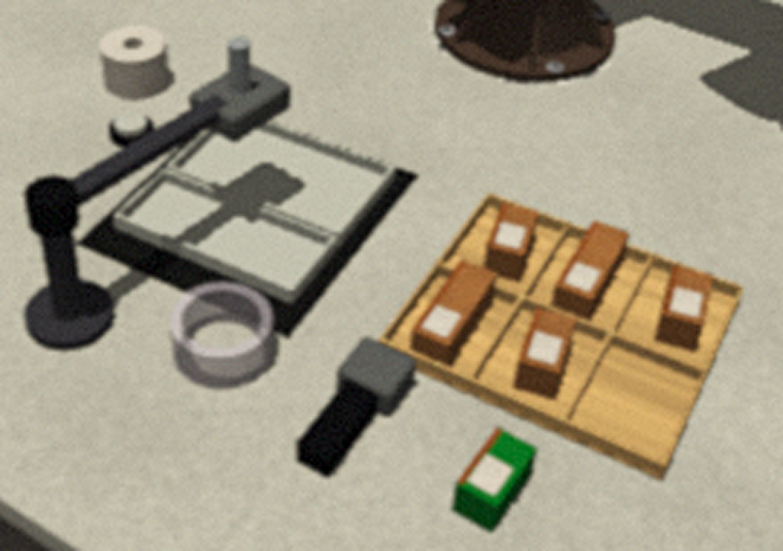

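The narrow tray is the far one and the wide tray the near one; the bin holds 3 short and 2 long cartons. Now I'll measure them.

```bash
cat >> h.py <<'E'
def cartons(c,roi,pl=24,side=1):
    """brown+label blobs inside roi polygon (pixels)"""
    im=c['pixels'];hsv=cv2.cvtColor(im,cv2.COLOR_BGR2HSV)
    m=np.zeros(im.shape[:2],np.uint8);cv2.fillPoly(m,[np.array(roi,np.int32)],255)
    H,S,Vv=cv2.split(hsv)
    br=((H<13)|(H>170))&(S>90)
    return br,m,hsv
E
python3 - <<'E'
from h import *
T=cam('top');S=cam('scene')
im=T['pixels'];hsv=cv2.cvtColor(im,cv2.COLOR_BGR2HSV)
# sample colours
for p in [(227,260),(227,248),(195,215),(192,270),(192,256)]: print(p,hsv[p[1],p[0]])
z=lambda u,v:(170+u/2.5,120+v/2.5)
y=lambda u,v:(220+u/2.9,150+v/2.9)
print('tray outer top z20',plane(T,[z(362,190),z(562,181),z(578,391),z(367,398)],20).round(1))
print('mid wall',plane(T,[z(366,272),z(568,265)],20).round(1))
print('bin',plane(T,[z(25,182),z(270,182),z(272,408),z(23,408)],22).round(1))
print('knob tri',tri(T,[z(502,267)],S,[y(239,44)]).round(1))
print('hinge tri',tri(T,[z(537,33)],S,[y(50,188)]).round(1))
print('button tri',tri(T,[z(645,306)],S,[y(132,125)]).round(1))
print('label',plane(T,[z(714,388)],60).round(),'tape',plane(T,[z(384,104)],48).round(),'gun',plane(T,[z(252,140)],36).round())
# tray wall height: near-right etc scene corners
print('tray tri',tri(T,[z(367,398)],S,[y(393,172)]).round(1), tri(T,[z(362,190)],S,[y(293,294)]).round(1))
E
```

```text
(227, 260) [ 13 158  89]
(227, 248) [ 21  38 136]
(195, 215) [ 17 124 138]
(192, 270) [ 13 156  93]
(192, 256) [ 21  40 134]
tray outer top z20 [[ 611.4   25.3   20. ]
 [ 626.5 -202.3   20. ]
 [ 389.8 -220.8   20. ]
 [ 378.1   14.8   20. ]]
mid wall [[ 518.5   18.8   20. ]
 [ 530.8 -209.1   20. ]]
bin [[612.6 412.3  22. ]
 [618.1 129.9  22. ]
 [364.8 120.   22. ]
 [356.3 400.9  22. ]]
knob tri [[ 512.8 -110.6  215.     1.9]]
hinge tri [[ 7.559e+02 -1.515e+02  1.719e+02  5.000e-01]]
button tri [[ 485.1 -296.2   16.2    3.7]]
label [[ 396. -363.   60.]] tape [[705.   2.  48.]] gun [[664. 150.  36.]]
tray tri [[378.9  12.6  11.7   5. ]] [[6.124e+02 2.520e+01 1.360e+01 4.000e-01]]
```

```bash
cat >> h.py <<'E'
def go(*tg):
    s=env.state();p=s['eef_pos'];r,pt,yw=s['tcp_rot']
    from scipy.spatial.transform import Rotation as Ro
    R=Ro.from_euler('xyz',[r,pt,yw]).as_matrix()
    print('at',p.round(1),'rpy',np.round(s['tcp_rot'],3),'open',round(s['opening']*95.1,1),'grip',round(s['grip_force'],1),'t',round(s['t'],1),'F',np.round(s['ft_force'],1))
    for t in tg:
        d=R.T@(np.array(t[:3])-p);ro=-(t[3]-yw);ro=(ro+np.pi)%(2*np.pi)-np.pi
        print('  tx %.1f ty %.1f tz %.1f roll %.3f'%(*d,ro), ' dist %.0f'%np.linalg.norm(d))
E
python3 -c "
from h import *
go((500,300,280,3.14),(513,-110.5,280,3.14),(513,-110.5,176,3.14))"
```

```text
at [171.3 600.9 214.3] rpy [-3.141 -0.     2.864] open 95.1 grip 0.0 t 0.2 F [-0.5 -0.   0.5]
  tx -398.6 ty -199.3 tz -65.6 roll -0.276  dist 450
  tx -523.7 ty -590.5 tz -65.4 roll -0.276  dist 792
  tx -523.7 ty -590.4 tz 38.6 roll -0.276  dist 790
```

Emit:
step_arm:
  moves:
    - {"tx":0,"ty":0,"tz":-40,"roll":0}
    - {"tx":-399,"ty":-199,"tz":-66,"roll":-0.276}
    - {"tx":-399,"ty":-199,"tz":-66,"roll":-0.276}
    - {"tx":-399,"ty":-199,"tz":-66,"roll":-0.276}
    - {"tx":-399,"ty":-199,"tz":-66,"roll":-0.276}
    - {"tx":-399,"ty":-199,"tz":-66,"roll":-0.276}
    - {"tx":-399,"ty":-199,"tz":-66,"roll":-0.276}
    - {"tx":-399,"ty":-199,"tz":-66,"roll":-0.276}
    - {"tx":-399,"ty":-199,"tz":-66,"roll":-0.276}
    - {"tx":-399,"ty":-199,"tz":-66,"roll":-0.276}
    - {"tx":-399,"ty":-199,"tz":-66,"roll":-0.276}
    - {"tx":-399,"ty":-199,"tz":-66,"roll":-0.276}
  grip: 60

```text
t: 1.2
eef_pos: [502.3, 298.0, 280.8]
tcp_rot: [-3.141, 0.0, 3.139]
ft_force: [-0.3, 0.3, -0.1]
opening: 0.629
grip_force: 0.0
```

```bash
python3 -c "
from h import *
go((513,-110.5,260,3.14),(513,-110.5,176,3.14))"
```

```text
at [502.3 298.  280.8] rpy [-3.141  0.     3.139] open 59.8 grip 0.0 t 1.2 F [-0.3  0.3 -0.1]
  tx -11.8 ty -408.4 tz 20.8 roll -0.001  dist 409
  tx -11.8 ty -408.4 tz 104.8 roll -0.001  dist 422
```

Emit:
step_arm:
  moves:
    - {"tx":-12,"ty":-408,"tz":20}
    - {"tx":-12,"ty":-408,"tz":20}
    - {"tx":-12,"ty":-408,"tz":20}
    - {"tx":-12,"ty":-408,"tz":20}
    - {"tx":-12,"ty":-408,"tz":20}
    - {"tx":-12,"ty":-408,"tz":20}
    - {"tx":-12,"ty":-408,"tz":20}
    - {"tx":-12,"ty":-408,"tz":20}
    - {"tx":-12,"ty":-408,"tz":20}
    - {"tx":-12,"ty":-408,"tz":20}
    - {"tx":-12,"ty":-408,"tz":20}
    - {"tx":-12,"ty":-408,"tz":20}

```text
validation failed for argument at $.mo...
```

Emit:
step_arm:
  moves:
    - {"tz":28}
    - {"tz":56}
    - {"tz":84}
    - {"tz":84}

```text
validation failed for argument at $.mo...
```

Emit:
step_arm:
  moves:
    - {"tz":0}
    - {"tz":0}
    - {"tz":0}
    - {"tz":0}
    - {"tz":0}
    - {"tz":0}
    - {"tz":0}
  grip: 12

```text
validation failed for argument at $.mo...
```

```bash
python3 -c "
from h import *
h=np.array([756,-151.5]);p=env.state()['eef_pos'];v=p[:2]-h;print(np.linalg.norm(v),np.arctan2(v[1],-v[0]))
def q(a,k=0):
    c,s=np.cos(a),np.sin(a);w=h+np.array([[c,-s],[s,c]])@v;return (*w,p[2],3.139)
go(*[q(a) for a in np.arange(.1,1.11,.1)])"
```

```text
516.1359891141036 1.0569470628745592
at [502.3 298.  280.8] rpy [-3.141  0.     3.139] open 59.8 grip 0.0 t 1.2 F [-0.3  0.3 -0.1]
  tx 43.5 ty -27.7 tz -0.0 roll -0.000  dist 52
  tx 84.1 ty -59.6 tz -0.0 roll -0.000  dist 103
  tx 121.2 ty -95.4 tz -0.0 roll -0.000  dist 154
  tx 154.6 ty -134.7 tz -0.0 roll -0.000  dist 205
  tx 184.0 ty -177.2 tz -0.0 roll -0.000  dist 255
  tx 208.9 ty -222.3 tz -0.0 roll -0.000  dist 305
  tx 229.2 ty -269.8 tz -0.0 roll -0.000  dist 354
  tx 244.6 ty -319.0 tz -0.0 roll -0.000  dist 402
  tx 255.1 ty -369.5 tz -0.0 roll -0.000  dist 449
  tx 260.5 ty -420.8 tz -0.0 roll -0.000  dist 495
  tx 260.7 ty -472.4 tz -0.0 roll -0.000  dist 540
```

All four keys are needed in each row, so I'll resend.

Emit:
step_arm:
  moves:
    - {"tx":-12,"ty":-408,"tz":20,"roll":0}
    - {"tx":-12,"ty":-408,"tz":20,"roll":0}
    - {"tx":-12,"ty":-408,"tz":20,"roll":0}
    - {"tx":-12,"ty":-408,"tz":20,"roll":0}
    - {"tx":-12,"ty":-408,"tz":20,"roll":0}
    - {"tx":-12,"ty":-408,"tz":20,"roll":0}
    - {"tx":-12,"ty":-408,"tz":20,"roll":0}
    - {"tx":-12,"ty":-408,"tz":20,"roll":0}
    - {"tx":-12,"ty":-408,"tz":20,"roll":0}
    - {"tx":-12,"ty":-408,"tz":20,"roll":0}
    - {"tx":-12,"ty":-408,"tz":20,"roll":0}
    - {"tx":-12,"ty":-408,"tz":20,"roll":0}

```text
t: 2.2
eef_pos: [511.5, -109.2, 260.2]
tcp_rot: [3.141, -0.001, 3.137]
ft_force: [0.5, -0.2, -0.0]
opening: 0.631
grip_force: 0.0
```

Emit:
step_arm:
  moves:
    - {"tx":0,"ty":0,"tz":28,"roll":0}
    - {"tx":0,"ty":0,"tz":56,"roll":0}
    - {"tx":0,"ty":0,"tz":84,"roll":0}
    - {"tx":0,"ty":0,"tz":84,"roll":0}

```text
t: 2.53
eef_pos: [509.8, -105.8, 172.7]
tcp_rot: [3.139, -0.007, 3.141]
ft_force: [0.6, 0.4, 0.4]
opening: 0.633
grip_force: 0.0
```

Emit:
step_arm:
  moves:
    - {"tx":0,"ty":0,"tz":0,"roll":0}
    - {"tx":0,"ty":0,"tz":0,"roll":0}
    - {"tx":0,"ty":0,"tz":0,"roll":0}
    - {"tx":0,"ty":0,"tz":0,"roll":0}
    - {"tx":0,"ty":0,"tz":0,"roll":0}
    - {"tx":0,"ty":0,"tz":0,"roll":0}
    - {"tx":0,"ty":0,"tz":0,"roll":0}
  grip: 12

```text
t: 3.12
eef_pos: [512.1, -107.9, 177.3]
tcp_rot: [-3.141, 0.001, 3.14]
ft_force: [0.6, -1.3, 5.1]
opening: 0.248
grip_force: 30.0
```

```bash
python3 -c "
from h import *
h=np.array([756,-151.5]);p=env.state()['eef_pos'];v=p[:2]-h;print(np.linalg.norm(v),np.arctan2(v[1],-v[0]))
def q(a,k=0):
    c,s=np.cos(a),np.sin(a);w=h+np.array([[c,-s],[s,c]])@v;return (*w,p[2],3.139)
go(*[q(a) for a in np.arange(.1,1.11,.1)])"
```

```text
247.73258453171505 0.17682057171926788
at [ 512.1 -107.9  177.3] rpy [-3.141e+00  1.000e-03  3.140e+00] open 23.5 grip 30.0 t 3.1 F [ 0.6 -1.3  5.1]
  tx 3.1 ty -24.6 tz 0.0 roll 0.001  dist 25
  tx 3.7 ty -49.3 tz 0.0 roll 0.001  dist 49
  tx 1.8 ty -74.0 tz 0.0 roll 0.001  dist 74
  tx -2.5 ty -98.4 tz 0.0 roll 0.001  dist 98
  tx -9.2 ty -122.2 tz 0.1 roll 0.001  dist 123
  tx -18.3 ty -145.3 tz 0.1 roll 0.001  dist 146
  tx -29.6 ty -167.3 tz 0.1 roll 0.001  dist 170
  tx -43.1 ty -188.1 tz 0.1 roll 0.001  dist 193
  tx -58.5 ty -207.4 tz 0.2 roll 0.001  dist 216
  tx -75.9 ty -225.1 tz 0.2 roll 0.001  dist 238
  tx -94.9 ty -241.0 tz 0.2 roll 0.001  dist 259
```

Emit:
step_arm:
  moves:
    - {"tx":3,"ty":-25,"tz":0,"roll":0}
    - {"tx":3.7,"ty":-49,"tz":0,"roll":0}
    - {"tx":2,"ty":-74,"tz":0,"roll":0}
    - {"tx":-2.5,"ty":-98,"tz":0,"roll":0}
    - {"tx":-9,"ty":-122,"tz":0,"roll":0}
    - {"tx":-18,"ty":-145,"tz":0,"roll":0}
    - {"tx":-30,"ty":-167,"tz":0,"roll":0}
    - {"tx":-43,"ty":-188,"tz":0,"roll":0}
    - {"tx":-58,"ty":-207,"tz":0,"roll":0}
    - {"tx":-76,"ty":-225,"tz":0,"roll":0}
    - {"tx":-76,"ty":-225,"tz":0,"roll":0}
    - {"tx":-76,"ty":-225,"tz":0,"roll":0}

```text
t: 4.12
eef_pos: [588.4, -334.7, 177.4]
tcp_rot: [-3.14, 0.002, 3.138]
ft_force: [-0.3, -4.0, 6.7]
opening: 0.25
grip_force: 30.0
```

```bash
python3 -c "
from h import *
go()"
```

```text
at [ 588.4 -334.7  177.4] rpy [-3.140e+00  2.000e-03  3.138e+00] open 23.7 grip 30.0 t 4.1 F [-0.3 -4.   6.7]
```

Emit:
step_arm:
  moves:
    - {"tx":0,"ty":0,"tz":0,"roll":0}
    - {"tx":0,"ty":0,"tz":0,"roll":0}
    - {"tx":0,"ty":0,"tz":0,"roll":0}
    - {"tx":0,"ty":0,"tz":0,"roll":0}
    - {"tx":0,"ty":0,"tz":-40,"roll":0}
    - {"tx":0,"ty":0,"tz":-80,"roll":0}
    - {"tx":0,"ty":0,"tz":-100,"roll":0}
    - {"tx":0,"ty":0,"tz":-100,"roll":0}
    - {"tx":0,"ty":0,"tz":-100,"roll":0}
  grip: 56

```text
t: 4.87
eef_pos: [587.4, -332.8, 277.4]
tcp_rot: [-3.141, 0.001, 3.14]
ft_force: [0.2, 0.2, -1.1]
opening: 0.586
grip_force: 0.0
```

Run:
```python
from h import *
T=cam('top');S=cam('scene');go()
a,b=T['pixels'],S['pixels']
cv2.imwrite('pics/t1.png',a);cv2.imwrite('pics/s1.png',b)
k=cv2.resize(a[180:295,172:412],None,fx=3.3,fy=3.3,interpolation=cv2.INTER_CUBIC)
cv2.imwrite('pics/t1z.png',cv2.convertScaleAbs(k,alpha=1.3))
k=cv2.resize(b[180:340,240:490],None,fx=3.2,fy=3.2,interpolation=cv2.INTER_CUBIC)
cv2.imwrite('pics/s1z.png',k)
```

```text
at [ 586.9 -332.5  275.2] rpy [ 3.14e+00 -2.00e-03  3.14e+00] open 55.9 grip 0.0 t 5.0 F [-0.   0.3 -1.4]
```

View pics/t1z.png

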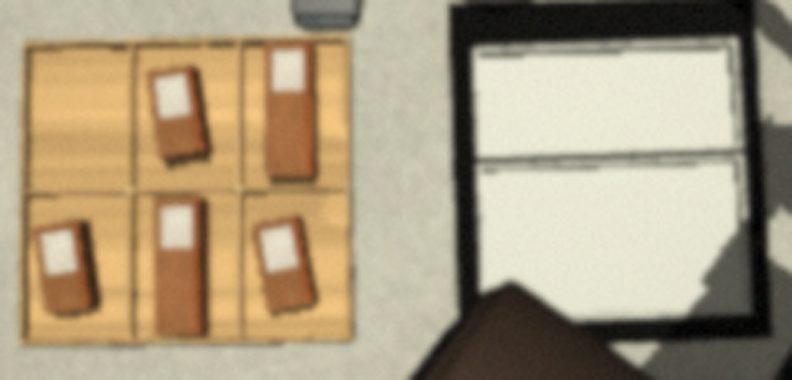

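View pics/s1z.png

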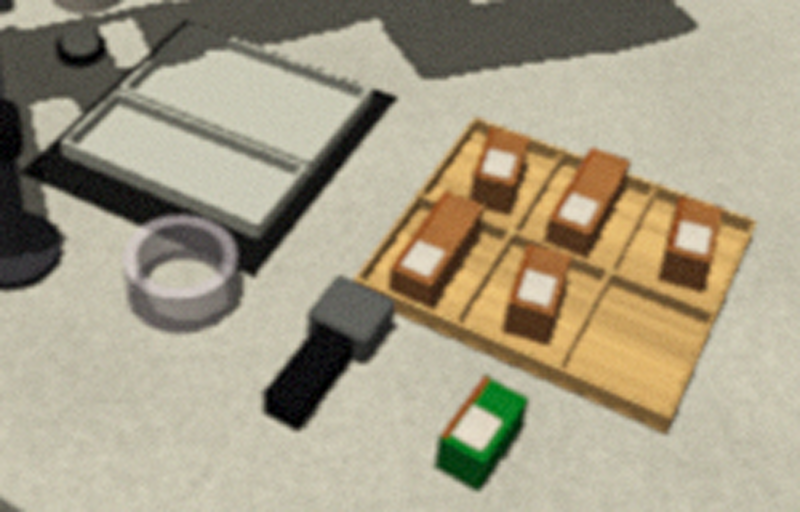

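The scanner is clear at the right. The t1z crop shows all 5 cartons in the bin and both trays empty, with the far-edge tray corners at (473,46) and (740,37) and the shared wall from (477,159) to (747,151).

```bash
cat >> h.py <<'E'
def find(c,roi,z=24):
    x0,y0,x1,y1=roi;k=4
    im=cv2.resize(c['pixels'][y0:y1,x0:x1],None,fx=k,fy=k,interpolation=cv2.INTER_CUBIC);im=cv2.GaussianBlur(im,(7,7),0)
    H,S,V=cv2.split(cv2.cvtColor(im,cv2.COLOR_BGR2HSV))
    m=((H<=15)&(S>110)&(V<120)&(V>45)).astype(np.uint8);m=cv2.morphologyEx(m,cv2.MORPH_OPEN,np.ones((9,9)))
    out=[]
    for q in cv2.findContours(m,cv2.RETR_EXTERNAL,cv2.CHAIN_APPROX_NONE)[0]:
        if cv2.contourArea(q)<800: continue
        uv=(q.reshape(-1,2)+.5)/k-.5+[x0,y0]
        P=plane(c,uv,z)[:,:2];(cx,cy),(w,h),a=cv2.minAreaRect(P.astype(np.float32))
        if w<h: w,h,a=h,w,a+90
        a=(a+90)%180-90
        out.append((cx,cy,w,h,np.deg2rad(a)))
    return out
E
python3 - <<'E'
from h import *
T=cam('top');S=cam('scene')
for r in find(T,(172,185,290,290)): print('carton c %.1f %.1f  %.0fx%.0f yaw %.3f'%r)
t=lambda x,y:(172+(x+.5)/3.3-.5,180+(y+.5)/3.3-.5)
s=lambda x,y:(240+(x+.5)/3.2-.5,180+(y+.5)/3.2-.5)
print(plane(T,[t(473,45),t(740,36),t(755,317),t(477,159),t(747,151)],20).round(1))
print('tray corners',tri(T,[t(473,45),t(740,36)],S,[s(264,234),s(62,149)]).round(1))
# carton top heights: corners near label end: (far-left,far-right) of first carton each
print('carton tops',tri(T,[t(266,44),t(312,44),t(150,72),t(193,68)],S,[s(447,264),s(393,247),s(560,306),s(512,290)]).round(1))
E
```

```text
carton c 413.6 168.7  39x26 yaw 0.225
carton c 421.8 362.6  74x43 yaw 0.047
carton c 424.8 252.4  116x11 yaw 0.039
carton c 554.0 268.4  79x37 yaw 0.042
[[ 619.2   25.    20. ]
 [ 631.9 -205.4   20. ]
 [ 391.7 -218.6   20. ]
 [ 521.2   19.5   20. ]
 [ 532.5 -211.4   20. ]]
tray corners [[ 618.1   28.3   14.8    7.5]
 [ 631.  -203.8   14.     6.3]]
carton tops [[606.8 202.2  68.   13.4]
 [610.2 158.9  66.    1.8]
 [584.1 299.5  54.9   9. ]
 [589.  260.8  55.1   4.3]]
```

```bash
python3 - <<'E'
s=open('h.py').read()
i=s.index("    H,S,V=cv2.split(cv2.cvtColor(im,cv2.COLOR_BGR2HSV))\n    m=((H<=15)");j=s.index("m=cv2.morphologyEx",i)
s=s[:i]+"    b,g,r=[x.astype(float) for x in cv2.split(im)]\n    m=((r/(g+1)>1.38)&(r>30)&(g>r*.4)).astype(np.uint8);"+s[j:]
s+='''
def labels(c,roi):
    x0,y0,x1,y1=roi;k=4
    im=cv2.resize(c['pixels'][y0:y1,x0:x1],None,fx=k,fy=k,interpolation=cv2.INTER_CUBIC);im=cv2.GaussianBlur(im,(7,7),0)
    b,g,r=[x.astype(float) for x in cv2.split(im)]
    m=((r/(b+1)<1.35)&(r>95)).astype(np.uint8);n,_,st,ce=cv2.connectedComponentsWithStats(m)
    return [(*((ce[i]+.5)/k-.5+[x0,y0]),st[i][4]/k/k) for i in range(1,n) if 30<st[i][4]/k/k<250]
'''
open('h.py','w').write(s)
E
python3 - <<'E'
from h import *
T=cam('top');S=cam('scene')
for r in find(T,(172,185,290,290)): print('carton c %.1f %.1f  %.0fx%.0f yaw %.3f'%r)
L=[l for l in labels(T,(172,185,285,290))];M=labels(S,(350,200,490,330))
print(len(L),len(M))
for l in L:
    r=min((tri(T,[l[:2]],S,[m[:2]])[0] for m in M),key=lambda r:r[3]);print(np.round(l,1),r.round(1))
E
```

```text
carton c 420.8 367.3  76x44 yaw 0.180
carton c 428.5 179.7  75x41 yaw 0.213
carton c 424.4 268.9  115x42 yaw 0.047
carton c 553.5 275.9  75x42 yaw 0.196
carton c 559.4 179.1  117x41 yaw 0.037
5 7
[258.7 200.9 103.1] [5.907e+02 1.802e+02 4.760e+01 3.000e-01]
[223.8 208.7 103.6] [5.668e+02 2.771e+02 4.790e+01 1.000e-01]
[225.1 248.4 105.4] [4.571e+02 2.686e+02 4.790e+01 3.000e-01]
[256.1 255.  107.9] [441.4 182.1  48.    0.5]
[189.4 256.  104.9] [4.336e+02 3.675e+02 4.800e+01 1.000e-01]
```

Run:
```python
from h import *
T=cam('top');I0=cv2.cvtColor(cv2.imread('pics/top0.png'),cv2.COLOR_BGR2GRAY).astype(np.float32);I1=cv2.cvtColor(cv2.imread('pics/t1.png'),cv2.COLOR_BGR2GRAY).astype(np.float32)
def prof(I,X):
    uv=proj(T,X).astype(np.float32);return cv2.remap(I,uv[:,0:1],uv[:,1:2],cv2.INTER_LINEAR).ravel()
def edge(I,axis,rng,others,z=20,o=1):
    pts=[]
    for w in others:
        s=np.arange(*rng,.5);X=np.zeros((len(s),3));X[:,axis]=s;X[:,1-axis]=w;X[:,2]=z
        p=prof(I,X);h=(p.max()+p.min())/2;k=np.where(np.diff(np.sign(p-h)))[0]
        pts.append((w,s[k[0]] if len(k) else np.nan))
    pts=np.array(pts);f=np.polyfit(pts[:,0],pts[:,1],1);r=pts[:,1]-np.polyval(f,pts[:,0]);g=abs(r)<3;f=np.polyfit(pts[g,0],pts[g,1],1);return f.round(4),abs(r).max().round(1)
for nm,I in(('t0',I0),('t1',I1)):
  print(nm,'far',edge(I,0,(605,645),range(-60,5,5)),'near',edge(I,0,(370,405),range(-190,-20,10)),edge(I,0,(370,405),range(-60,0,5)))
  print(' left',edge(I,1,(5,40),range(540,600,10)),edge(I,1,(5,40),range(400,500,10)),'right',edge(I,1,(-230,-195),range(540,600,10)),edge(I,1,(-235,-195),range(400,500,10)))
for y in(-20,-40,-150): 
  s=np.arange(500,545,3.);X=np.c_[s,s*0+y,s*0+20];print(y,prof(I1,X).round().astype(int))
```

```text
t0 far (array([-6.540000e-02,  6.186154e+02]), np.float64(0.9)) near (array([-5.000e-02,  3.831e+02]), np.float64(11.3)) (array([-4.65000e-02,  3.82697e+02]), np.float64(0.5))
 left (array([  0.0614, -11.6238]), np.float64(0.5)) (array([ 0.0485, -5.0758]), np.float64(0.7)) right (array([ 7.290000e-02, -2.642476e+02]), np.float64(0.6)) (array([ 5.000e-02, -2.525e+02]), np.float64(0.5))
t1 far (array([-6.210000e-02,  6.187912e+02]), np.float64(0.8)) near (array([8.320000e-02, 3.982912e+02]), np.float64(11.1)) (array([-5.590000e-02,  3.916872e+02]), np.float64(8.9))
 left (array([  0.0686, -15.5762]), np.float64(0.2)) (array([ 0.0482, -4.875 ]), np.float64(14.6)) right (array([ -0.3147, -36.9412]), np.float64(5.9)) (array([ 6.0700e-02, -2.5675e+02]), np.float64(13.3))
-20 [177 178 177 170 153 138 124 105 120 155 174 178 178 178 177]
-40 [179 178 178 172 154 133 122 108 110 142 169 176 178 178 178]
-150 [177 177 177 177 176 167 142 124 128 113 106 142 169 176 177]
```

```bash
python3 -c "
from h import *
go((428.5,179.7,120,3.1416+.213))"
```

```text
at [ 587.2 -332.8  275.6] rpy [ 3.141e+00 -1.000e-03  3.140e+00] open 56.2 grip 0.0 t 5.2 F [ 0.6  0.2 -0.1]
  tx 159.5 ty 512.1 tz 156.3 roll -0.215  dist 559
```

Emit:
step_arm:
  moves:
    - {"tx":159,"ty":512,"tz":80,"roll":-0.215}
    - {"tx":159,"ty":512,"tz":80,"roll":-0.215}
    - {"tx":159,"ty":512,"tz":80,"roll":-0.215}
    - {"tx":159,"ty":512,"tz":80,"roll":-0.215}
    - {"tx":159,"ty":512,"tz":80,"roll":-0.215}
    - {"tx":159,"ty":512,"tz":80,"roll":-0.215}
    - {"tx":159,"ty":512,"tz":80,"roll":-0.215}
    - {"tx":159,"ty":512,"tz":80,"roll":-0.215}
    - {"tx":159,"ty":512,"tz":80,"roll":-0.215}
    - {"tx":159,"ty":512,"tz":80,"roll":-0.215}
    - {"tx":159,"ty":512,"tz":80,"roll":-0.215}
    - {"tx":159,"ty":512,"tz":80,"roll":-0.215}
  grip: 54

```text
t: 6.22
eef_pos: [440.6, 141.3, 202.5]
tcp_rot: [3.142, 0.0, -2.929]
ft_force: [1.1, 0.6, 0.3]
opening: 0.568
grip_force: 0.0
```

```bash
python3 -c "
from h import *
go((428.5,179.7,120,3.1416+.213))"
```

```text
at [440.6 141.3 202.5] rpy [ 3.142  0.    -2.929] open 54.0 grip 0.0 t 6.2 F [1.1 0.6 0.3]
  tx 3.7 ty 40.1 tz 82.5 roll -0.000  dist 92
```

Emit:
step_arm:
  moves:
    - {"tx":4,"ty":40,"tz":40,"roll":0}
    - {"tx":4,"ty":40,"tz":80,"roll":0}
    - {"tx":4,"ty":40,"tz":120,"roll":0}
    - {"tx":4,"ty":40,"tz":138,"roll":0}
    - {"tx":4,"ty":40,"tz":138,"roll":0}
    - {"tx":4,"ty":40,"tz":138,"roll":0}
    - {"tx":4,"ty":40,"tz":138,"roll":0}

```text
t: 6.8
eef_pos: [429.9, 177.9, 66.0]
tcp_rot: [3.141, 0.001, -2.929]
ft_force: [-0.6, -0.5, 0.6]
opening: 0.567
grip_force: 0.0
```

```bash
python3 -c "
from h import *
go((428.5,179.7,25,3.1416+.213))"
```

```text
at [429.9 177.9  66. ] rpy [ 3.141e+00  1.000e-03 -2.929e+00] open 53.9 grip 0.0 t 6.8 F [-0.6 -0.5  0.6]
  tx 1.1 ty 2.0 tz 41.0 roll -0.000  dist 41
```

Emit:
step_arm:
  moves:
    - {"tx":1,"ty":2,"tz":15,"roll":0}
    - {"tx":1,"ty":2,"tz":30,"roll":0}
    - {"tx":1,"ty":2,"tz":41,"roll":0}
    - {"tx":1,"ty":2,"tz":41,"roll":0}
    - {"tx":1,"ty":2,"tz":41,"roll":0}
    - {"tx":1,"ty":2,"tz":41,"roll":0}

```text
t: 7.3
eef_pos: [428.6, 179.7, 25.4]
tcp_rot: [3.141, 0.002, -2.929]
ft_force: [0.3, -0.4, 0.9]
opening: 0.567
grip_force: 0.0
```

Emit:
step_arm:
  moves:
    - {"tx":0,"ty":0,"tz":0,"roll":0}
    - {"tx":0,"ty":0,"tz":0,"roll":0}
    - {"tx":0,"ty":0,"tz":0,"roll":0}
    - {"tx":0,"ty":0,"tz":0,"roll":0}
    - {"tx":0,"ty":0,"tz":0,"roll":0}
  grip: 28

```text
t: 7.72
eef_pos: [428.1, 179.7, 24.5]
tcp_rot: [3.142, 0.001, -2.928]
ft_force: [-0.1, -0.9, 8.2]
opening: 0.42
grip_force: 29.9
```

Emit:
step_arm:
  moves:
    - {"tx":0,"ty":0,"tz":-20,"roll":0}
    - {"tx":0,"ty":0,"tz":-50,"roll":0}
    - {"tx":0,"ty":0,"tz":-80,"roll":0}
    - {"tx":0,"ty":0,"tz":-80,"roll":0}
    - {"tx":0,"ty":0,"tz":-80,"roll":0}

```text
t: 8.13
eef_pos: [428.3, 179.8, 105.1]
tcp_rot: [3.141, 0.003, -2.928]
ft_force: [0.5, 0.3, -2.0]
opening: 0.422
grip_force: 29.9
```

```bash
python3 -c "
from h import *
go((580.6,-157,105,3.1416+.055))"
```

```text
at [428.3 179.8 105.1] rpy [ 3.141e+00  3.000e-03 -2.928e+00] open 40.1 grip 29.9 t 8.1 F [ 0.5  0.3 -2. ]
  tx -77.5 ty -361.4 tz 0.2 roll 0.158  dist 370
```

Emit:
step_arm:
  moves:
    - {"tx":-20,"ty":-36,"tz":0,"roll":0.03}
    - {"tx":-77.5,"ty":-361.4,"tz":0,"roll":0.158}
    - {"tx":-77.5,"ty":-361.4,"tz":0,"roll":0.158}
    - {"tx":-77.5,"ty":-361.4,"tz":0,"roll":0.158}
    - {"tx":-77.5,"ty":-361.4,"tz":0,"roll":0.158}
    - {"tx":-77.5,"ty":-361.4,"tz":0,"roll":0.158}
    - {"tx":-77.5,"ty":-361.4,"tz":0,"roll":0.158}
    - {"tx":-77.5,"ty":-361.4,"tz":0,"roll":0.158}
    - {"tx":-77.5,"ty":-361.4,"tz":0,"roll":0.158}
    - {"tx":-77.5,"ty":-361.4,"tz":0,"roll":0.158}
    - {"tx":-77.5,"ty":-361.4,"tz":0,"roll":0.158}
    - {"tx":-77.5,"ty":-361.4,"tz":0,"roll":0.158}

```text
t: 9.13
eef_pos: [579.1, -156.8, 102.3]
tcp_rot: [3.14, -0.002, -3.087]
ft_force: [0.9, -0.2, -1.0]
opening: 0.42
grip_force: 29.9
```

Emit:
step_arm:
  moves:
    - {"tx":0,"ty":0,"tz":20,"roll":0}
    - {"tx":0,"ty":0,"tz":40,"roll":0}
    - {"tx":0,"ty":0,"tz":40,"roll":0}
    - {"tx":0,"ty":0,"tz":40,"roll":0}
    - {"tx":0,"ty":0,"tz":40,"roll":0}

```text
t: 9.55
eef_pos: [580.2, -156.4, 64.5]
tcp_rot: [3.142, 0.0, -3.085]
ft_force: [0.7, -0.7, -0.6]
opening: 0.42
grip_force: 29.9
```

Run:
```python
from h import *
go((580.6,-157,26,3.1416+.055))
T=cam('top');S=cam('scene')
print([np.round(r,2) for r in find(T,(310,180,410,285))])
k=cv2.resize(np.hstack([T['pixels'][170:300,290:420],S['pixels'][160:290,230:360]]),None,fx=3,fy=3,interpolation=cv2.INTER_CUBIC)
cv2.imwrite('pics/p1.png',cv2.convertScaleAbs(k,alpha=1.3))
```

```text
at [ 580.2 -156.4   64.5] rpy [ 3.142  0.    -3.085] open 39.9 grip 29.9 t 9.6 F [ 0.7 -0.7 -0.6]
  tx -0.4 ty -0.6 tz 38.5 roll 0.001  dist 38
[]
```

View pics/p1.png

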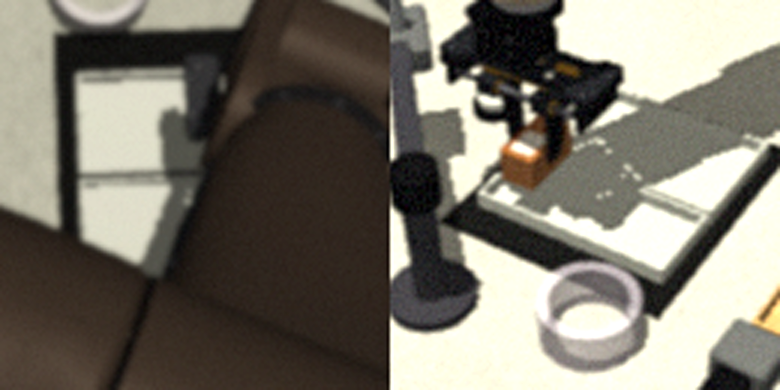

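The right-hand half (scene view) shows the carton held level above the right end of the narrow tray. Next I lower it and release.

Emit:
step_arm:
  moves:
    - {"tx":0,"ty":-0.5,"tz":12,"roll":0}
    - {"tx":0,"ty":-0.5,"tz":24,"roll":0}
    - {"tx":0,"ty":-0.5,"tz":34,"roll":0}
    - {"tx":0,"ty":-0.5,"tz":38.5,"roll":0}
    - {"tx":0,"ty":-0.5,"tz":38.5,"roll":0}
    - {"tx":0,"ty":-0.5,"tz":38.5,"roll":0}

```text
t: 10.15
eef_pos: [579.8, -157.6, 24.5]
tcp_rot: [3.141, -0.001, -3.086]
ft_force: [-0.6, -0.2, -1.3]
opening: 0.412
grip_force: 30.0
```

Emit:
step_arm:
  moves:
    - {"tx":0,"ty":0,"tz":0,"roll":0}
    - {"tx":0,"ty":0,"tz":0,"roll":0}
    - {"tx":0,"ty":0,"tz":0,"roll":0}
    - {"tx":0,"ty":0,"tz":-20,"roll":0}
    - {"tx":0,"ty":0,"tz":-55,"roll":0}
    - {"tx":0,"ty":0,"tz":-90,"roll":0}
    - {"tx":0,"ty":0,"tz":-90,"roll":0}
    - {"tx":0,"ty":0,"tz":-90,"roll":0}
  grip: 54

```text
t: 10.82
eef_pos: [580.8, -158.0, 117.3]
tcp_rot: [-3.14, 0.004, -3.086]
ft_force: [0.3, 0.2, -1.2]
opening: 0.566
grip_force: 0.0
```

Run:
```python
from h import *
go((559.4,179.1,120,3.1416+.04))
```

```text
at [ 580.8 -158.   117.3] rpy [-3.14   0.004 -3.086] open 53.8 grip 0.0 t 10.8 F [ 0.3  0.2 -1.2]
  tx 2.8 ty 337.7 tz -3.3 roll 0.015  dist 338
```

Emit:
step_arm:
  moves:
    - {"tx":3,"ty":338,"tz":0,"roll":0.015}
    - {"tx":3,"ty":338,"tz":0,"roll":0.015}
    - {"tx":3,"ty":338,"tz":0,"roll":0.015}
    - {"tx":3,"ty":338,"tz":0,"roll":0.015}
    - {"tx":3,"ty":338,"tz":0,"roll":0.015}
    - {"tx":3,"ty":338,"tz":0,"roll":0.015}
    - {"tx":3,"ty":338,"tz":0,"roll":0.015}
    - {"tx":3,"ty":338,"tz":0,"roll":0.015}
    - {"tx":3,"ty":338,"tz":0,"roll":0.015}
    - {"tx":3,"ty":338,"tz":20,"roll":0.015}
    - {"tx":3,"ty":338,"tz":50,"roll":0.015}
    - {"tx":3,"ty":338,"tz":50,"roll":0.015}

```text
t: 11.82
eef_pos: [555.7, 179.3, 60.3]
tcp_rot: [-3.14, -0.008, -3.101]
ft_force: [-0.4, 0.2, -0.4]
opening: 0.57
grip_force: 0.0
```

Run:
```python
from h import *
go((559.4,179.1,25,3.1416+.04))
T=cam('top')
print([np.round(r,2) for r in find(T,(300,180,410,285))])
print([np.round(r,2) for r in find(T,(172,185,290,290))])
```

```text
at [555.7 179.3  60.3] rpy [-3.14  -0.008 -3.101] open 54.2 grip 0.0 t 11.8 F [-0.4  0.2 -0.4]
  tx -4.0 ty -0.3 tz 35.3 roll 0.001  dist 36
[array([ 560.3 , -159.61,   38.77,   32.54,   -1.55])]
[array([3.9688e+02, 3.7645e+02, 2.8700e+01, 1.8670e+01, 5.0000e-02])]
```

Emit:
step_arm:
  moves:
    - {"tx":0,"ty":0,"tz":0,"roll":0}
    - {"tx":0,"ty":0,"tz":15,"roll":0}
    - {"tx":0,"ty":0,"tz":30,"roll":0}
    - {"tx":0,"ty":0,"tz":40,"roll":0}
    - {"tx":0,"ty":0,"tz":40,"roll":0}
    - {"tx":0,"ty":0,"tz":40,"roll":0}
    - {"tx":0,"ty":0,"tz":40,"roll":0}

```text
t: 12.45
eef_pos: [558.9, 179.6, 26.4]
tcp_rot: [3.141, 0.001, -3.102]
ft_force: [-0.2, -0.1, -0.6]
opening: 0.572
grip_force: 0.0
```

Run:
```python
from h import *
go((559.4,179.1,25,3.1416+.04))
```

```text
at [558.9 179.6  26.4] rpy [ 3.141e+00  1.000e-03 -3.102e+00] open 54.4 grip 0.0 t 12.4 F [-0.2 -0.1 -0.6]
  tx -0.5 ty -0.6 tz 1.4 roll -0.000  dist 2
```

Emit:
step_arm:
  moves:
    - {"tx":0,"ty":0,"tz":1,"roll":0}
    - {"tx":0,"ty":0,"tz":1,"roll":0}
    - {"tx":0,"ty":0,"tz":1,"roll":0}
    - {"tx":0,"ty":0,"tz":1,"roll":0}
    - {"tx":0,"ty":0,"tz":1,"roll":0}
    - {"tx":0,"ty":0,"tz":-20,"roll":0}
    - {"tx":0,"ty":0,"tz":-50,"roll":0}
    - {"tx":0,"ty":0,"tz":-80,"roll":0}
    - {"tx":0,"ty":0,"tz":-80,"roll":0}
  grip: 28

```text
t: 13.2
eef_pos: [560.3, 180.2, 110.2]
tcp_rot: [3.14, 0.007, -3.101]
ft_force: [1.0, -0.3, -1.0]
opening: 0.421
grip_force: 30.0
```

Emit:
step_arm:
  moves:
    - {"tx":10,"ty":-28,"tz":0,"roll":-0.015}
    - {"tx":114,"ty":-323,"tz":0,"roll":-0.015}
    - {"tx":114,"ty":-323,"tz":0,"roll":-0.015}
    - {"tx":114,"ty":-323,"tz":0,"roll":-0.015}
    - {"tx":114,"ty":-323,"tz":0,"roll":-0.015}
    - {"tx":114,"ty":-323,"tz":0,"roll":-0.015}
    - {"tx":114,"ty":-323,"tz":0,"roll":-0.015}
    - {"tx":114,"ty":-323,"tz":0,"roll":-0.015}
    - {"tx":114,"ty":-323,"tz":0,"roll":-0.015}
    - {"tx":114,"ty":-323,"tz":0,"roll":-0.015}
    - {"tx":114,"ty":-323,"tz":0,"roll":-0.015}
    - {"tx":114,"ty":-323,"tz":0,"roll":-0.015}

```text
t: 14.2
eef_pos: [457.4, -147.3, 105.0]
tcp_rot: [3.141, -0.0, -3.087]
ft_force: [0.5, -1.0, -0.8]
opening: 0.415
grip_force: 30.0
```

Emit:
step_arm:
  moves:
    - {"tx":0,"ty":0,"tz":20,"roll":0}
    - {"tx":0,"ty":0,"tz":42,"roll":0}
    - {"tx":0,"ty":0,"tz":42,"roll":0}
    - {"tx":0,"ty":0,"tz":42,"roll":0}
    - {"tx":0,"ty":0,"tz":42,"roll":0}

```text
t: 14.62
eef_pos: [457.9, -147.0, 63.9]
tcp_rot: [3.142, 0.0, -3.085]
ft_force: [0.4, 0.3, -1.2]
opening: 0.422
grip_force: 30.0
```

Run:
```python
from h import *
go((457.8,-148,25.5,3.1416+.055))
T=cam('top');S=cam('scene')
print([np.round(r,2) for r in find(T,(172,185,290,290))])
k=cv2.resize(np.hstack([T['pixels'][170:300,290:420],S['pixels'][160:290,230:360]]),None,fx=3,fy=3,interpolation=cv2.INTER_CUBIC)
cv2.imwrite('pics/p2.png',cv2.convertScaleAbs(k,alpha=1.3))
```

```text
at [ 457.9 -147.    63.9] rpy [ 3.142  0.    -3.085] open 40.1 grip 30.0 t 14.6 F [ 0.4  0.3 -1.2]
  tx 0.1 ty -0.9 tz 38.4 roll 0.001  dist 38
[array([4.2110e+02, 3.6645e+02, 7.6380e+01, 4.3930e+01, 1.4000e-01]), array([4.2496e+02, 2.6866e+02, 1.1703e+02, 4.2340e+01, 4.0000e-02]), array([5.5379e+02, 2.7595e+02, 7.5360e+01, 4.2620e+01, 2.0000e-01])]
```

View pics/p2.png

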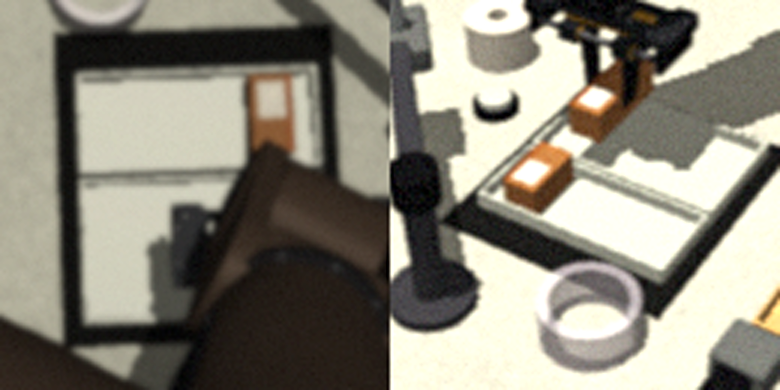

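Picture p2 shows the first short carton well seated in the narrow tray, and the long one held over the right end of the wide tray. Next I lower and release it, then move to the next long carton.

Emit:
step_arm:
  moves:
    - {"tx":0,"ty":-1,"tz":12,"roll":0}
    - {"tx":0,"ty":-1,"tz":24,"roll":0}
    - {"tx":0,"ty":-1,"tz":34,"roll":0}
    - {"tx":0,"ty":-1,"tz":38.5,"roll":0}
    - {"tx":0,"ty":-1,"tz":38.5,"roll":0}
    - {"tx":0,"ty":-1,"tz":38.5,"roll":0}

```text
t: 15.22
eef_pos: [457.7, -148.7, 25.0]
tcp_rot: [-3.142, 0.0, -3.086]
ft_force: [-0.3, -0.4, -1.4]
opening: 0.418
grip_force: 30.0
```

Emit:
step_arm:
  moves:
    - {"tx":0,"ty":0,"tz":0,"roll":0}
    - {"tx":0,"ty":0,"tz":0,"roll":0}
    - {"tx":0,"ty":0,"tz":0,"roll":0}
    - {"tx":0,"ty":0,"tz":-20,"roll":0}
    - {"tx":0,"ty":0,"tz":-55,"roll":0}
    - {"tx":0,"ty":0,"tz":-90,"roll":0}
    - {"tx":0,"ty":0,"tz":-90,"roll":0}
    - {"tx":0,"ty":0,"tz":-90,"roll":0}
  grip: 54

```text
t: 15.88
eef_pos: [458.2, -149.0, 116.5]
tcp_rot: [-3.14, 0.004, -3.086]
ft_force: [0.2, -0.3, -0.1]
opening: 0.569
grip_force: 0.0
```

Emit:
step_arm:
  moves:
    - {"tx":10,"ty":418,"tz":0,"roll":0.013}
    - {"tx":10,"ty":418,"tz":0,"roll":0.013}
    - {"tx":10,"ty":418,"tz":0,"roll":0.013}
    - {"tx":10,"ty":418,"tz":0,"roll":0.013}
    - {"tx":10,"ty":418,"tz":0,"roll":0.013}
    - {"tx":10,"ty":418,"tz":0,"roll":0.013}
    - {"tx":10,"ty":418,"tz":0,"roll":0.013}
    - {"tx":10,"ty":418,"tz":0,"roll":0.013}
    - {"tx":10,"ty":418,"tz":0,"roll":0.013}
    - {"tx":10,"ty":418,"tz":0,"roll":0.013}
    - {"tx":10,"ty":418,"tz":0,"roll":0.013}
    - {"tx":10,"ty":418,"tz":0,"roll":0.013}

```text
t: 16.88
eef_pos: [423.4, 269.8, 113.6]
tcp_rot: [-3.141, -0.002, -3.095]
ft_force: [0.3, -0.9, -0.1]
opening: 0.567
grip_force: 0.0
```

Emit:
step_arm:
  moves:
    - {"tx":0,"ty":0,"tz":25,"roll":0}
    - {"tx":0,"ty":0,"tz":50,"roll":0}
    - {"tx":0,"ty":0,"tz":50,"roll":0}
    - {"tx":0,"ty":0,"tz":50,"roll":0}
    - {"tx":0,"ty":0,"tz":50,"roll":0}

```text
t: 17.3
eef_pos: [424.8, 267.4, 65.4]
tcp_rot: [-3.142, -0.0, -3.101]
ft_force: [-0.7, 1.4, 0.2]
opening: 0.572
grip_force: 0.0
```

Run:
```python
from h import *
go((425,268.7,25,3.1416+.042))
T=cam('top')
print([np.round(r,2) for r in find(T,(310,190,402,280))])
```

```text
at [424.8 267.4  65.4] rpy [-3.142 -0.    -3.101] open 54.4 grip 0.0 t 17.3 F [-0.7  1.4  0.2]
  tx -0.2 ty 1.3 tz 40.4 roll -0.001  dist 40
[array([ 4.3647e+02, -1.5052e+02,  7.0160e+01,  3.9280e+01,  5.0000e-02]), array([ 560.21, -159.93,   38.08,   30.76,   -1.53])]
```

Emit:
step_arm:
  moves:
    - {"tx":0,"ty":1,"tz":15,"roll":0}
    - {"tx":0,"ty":1,"tz":30,"roll":0}
    - {"tx":0,"ty":1,"tz":40,"roll":0}
    - {"tx":0,"ty":1,"tz":40,"roll":0}
    - {"tx":0,"ty":1,"tz":40,"roll":0}
    - {"tx":0,"ty":1,"tz":40,"roll":0}

```text
t: 17.85
eef_pos: [424.8, 269.2, 25.6]
tcp_rot: [3.141, 0.001, -3.1]
ft_force: [-0.1, 0.8, -0.1]
opening: 0.569
grip_force: 0.0
```

Emit:
step_arm:
  moves:
    - {"tx":0,"ty":0,"tz":0,"roll":0}
    - {"tx":0,"ty":0,"tz":0,"roll":0}
    - {"tx":0,"ty":0,"tz":0,"roll":0}
    - {"tx":0,"ty":0,"tz":0,"roll":0}
    - {"tx":0,"ty":0,"tz":0,"roll":0}
    - {"tx":0,"ty":0,"tz":-20,"roll":0}
    - {"tx":0,"ty":0,"tz":-50,"roll":0}
    - {"tx":0,"ty":0,"tz":-80,"roll":0}
    - {"tx":0,"ty":0,"tz":-80,"roll":0}
  grip: 28

```text
t: 18.6
eef_pos: [426.0, 270.0, 109.2]
tcp_rot: [3.139, 0.006, -3.099]
ft_force: [0.8, 0.9, 0.4]
opening: 0.417
grip_force: 30.0
```

Emit:
step_arm:
  moves:
    - {"tx":-1,"ty":-30,"tz":0,"roll":-0.013}
    - {"tx":-14,"ty":-317,"tz":0,"roll":-0.013}
    - {"tx":-14,"ty":-317,"tz":0,"roll":-0.013}
    - {"tx":-14,"ty":-317,"tz":0,"roll":-0.013}
    - {"tx":-14,"ty":-317,"tz":0,"roll":-0.013}
    - {"tx":-14,"ty":-317,"tz":0,"roll":-0.013}
    - {"tx":-14,"ty":-317,"tz":0,"roll":-0.013}
    - {"tx":-14,"ty":-317,"tz":0,"roll":-0.013}
    - {"tx":-14,"ty":-317,"tz":0,"roll":-0.013}
    - {"tx":-14,"ty":-317,"tz":0,"roll":-0.013}
    - {"tx":-14,"ty":-317,"tz":0,"roll":-0.013}
    - {"tx":-14,"ty":-317,"tz":0,"roll":-0.013}

```text
t: 19.6
eef_pos: [451.5, -46.0, 104.6]
tcp_rot: [3.141, -0.001, -3.085]
ft_force: [-1.4, -0.5, -2.6]
opening: 0.417
grip_force: 30.0
```

Emit:
step_arm:
  moves:
    - {"tx":0,"ty":0,"tz":20,"roll":0}
    - {"tx":0,"ty":0,"tz":40,"roll":0}
    - {"tx":0,"ty":0,"tz":40,"roll":0}
    - {"tx":0,"ty":0,"tz":40,"roll":0}
    - {"tx":0,"ty":0,"tz":40,"roll":0}

```text
t: 20.02
eef_pos: [452.0, -46.3, 65.4]
tcp_rot: [3.142, 0.0, -3.085]
ft_force: [-0.2, 0.1, -1.2]
opening: 0.42
grip_force: 30.0
```

Run:
```python
from h import *
go((452.3,-48,25.5,3.1416+.055))
T=cam('top')
print([np.round(r,2) for r in find(T,(172,185,290,290))])
```

```text
at [452.  -46.3  65.4] rpy [ 3.142  0.    -3.085] open 40.0 grip 30.0 t 20.0 F [-0.2  0.1 -1.2]
  tx -0.2 ty -1.7 tz 39.9 roll 0.002  dist 40
[array([4.2067e+02, 3.6761e+02, 7.6230e+01, 4.4650e+01, 1.9000e-01]), array([5.5385e+02, 2.7605e+02, 7.5710e+01, 4.2590e+01, 1.9000e-01])]
```

Emit:
step_arm:
  moves:
    - {"tx":0,"ty":-1.5,"tz":12,"roll":0}
    - {"tx":0,"ty":-1.5,"tz":24,"roll":0}
    - {"tx":0,"ty":-1.5,"tz":34,"roll":0}
    - {"tx":0,"ty":-1.5,"tz":40,"roll":0}
    - {"tx":0,"ty":-1.5,"tz":40,"roll":0}
    - {"tx":0,"ty":-1.5,"tz":40,"roll":0}

```text
t: 20.57
eef_pos: [452.2, -48.4, 25.3]
tcp_rot: [-3.141, 0.001, -3.086]
ft_force: [0.4, -0.2, -1.8]
opening: 0.419
grip_force: 30.0
```

Emit:
step_arm:
  moves:
    - {"tx":0,"ty":0,"tz":0,"roll":0}
    - {"tx":0,"ty":0,"tz":0,"roll":0}
    - {"tx":0,"ty":0,"tz":0,"roll":0}
    - {"tx":0,"ty":0,"tz":-20,"roll":0}
    - {"tx":0,"ty":0,"tz":-55,"roll":0}
    - {"tx":0,"ty":0,"tz":-90,"roll":0}
    - {"tx":0,"ty":0,"tz":-90,"roll":0}
    - {"tx":0,"ty":0,"tz":-90,"roll":0}
  grip: 54

```text
t: 21.23
eef_pos: [452.6, -48.7, 116.5]
tcp_rot: [-3.14, 0.004, -3.086]
ft_force: [0.5, 1.1, 0.1]
opening: 0.572
grip_force: 0.0
```

Emit:
step_arm:
  moves:
    - {"tx":-119,"ty":317,"tz":0,"roll":-0.14}
    - {"tx":-119,"ty":317,"tz":0,"roll":-0.14}
    - {"tx":-119,"ty":317,"tz":0,"roll":-0.14}
    - {"tx":-119,"ty":317,"tz":0,"roll":-0.14}
    - {"tx":-119,"ty":317,"tz":0,"roll":-0.14}
    - {"tx":-119,"ty":317,"tz":0,"roll":-0.14}
    - {"tx":-119,"ty":317,"tz":0,"roll":-0.14}
    - {"tx":-119,"ty":317,"tz":0,"roll":-0.14}
    - {"tx":-119,"ty":317,"tz":0,"roll":-0.14}
    - {"tx":-119,"ty":317,"tz":0,"roll":-0.14}
    - {"tx":-119,"ty":317,"tz":0,"roll":-0.14}

```text
t: 22.15
eef_pos: [552.3, 274.2, 113.4]
tcp_rot: [-3.141, -0.003, -2.945]
ft_force: [1.0, -1.0, -0.4]
opening: 0.571
grip_force: 0.0
```

Emit:
step_arm:
  moves:
    - {"tx":0,"ty":0,"tz":25,"roll":0}
    - {"tx":0,"ty":0,"tz":50,"roll":0}
    - {"tx":0,"ty":0,"tz":50,"roll":0}
    - {"tx":0,"ty":0,"tz":50,"roll":0}
    - {"tx":0,"ty":0,"tz":50,"roll":0}

```text
t: 22.57
eef_pos: [553.6, 273.8, 65.8]
tcp_rot: [3.141, 0.0, -2.947]
ft_force: [0.1, 0.7, 0.1]
opening: 0.568
grip_force: 0.0
```

Run:
```python
from h import *
go((553.8,276,25,3.1416+.196))
```

```text
at [553.6 273.8  65.8] rpy [ 3.141  0.    -2.947] open 54.0 grip 0.0 t 22.6 F [0.1 0.7 0.1]
  tx -0.6 ty 2.1 tz 40.8 roll -0.002  dist 41
```

Emit:
step_arm:
  moves:
    - {"tx":-0.5,"ty":2,"tz":15,"roll":0}
    - {"tx":-0.5,"ty":2,"tz":30,"roll":0}
    - {"tx":-0.5,"ty":2,"tz":40.5,"roll":0}
    - {"tx":-0.5,"ty":2,"tz":40.5,"roll":0}
    - {"tx":-0.5,"ty":2,"tz":40.5,"roll":0}
    - {"tx":-0.5,"ty":2,"tz":40.5,"roll":0}

```text
t: 23.07
eef_pos: [553.8, 276.7, 25.4]
tcp_rot: [3.141, 0.001, -2.946]
ft_force: [0.6, 0.1, 0.1]
opening: 0.571
grip_force: 0.0
```

Emit:
step_arm:
  moves:
    - {"tx":0,"ty":0,"tz":0,"roll":0}
    - {"tx":0,"ty":0,"tz":0,"roll":0}
    - {"tx":0,"ty":0,"tz":0,"roll":0}
    - {"tx":0,"ty":0,"tz":0,"roll":0}
    - {"tx":0,"ty":0,"tz":0,"roll":0}
    - {"tx":0,"ty":0,"tz":-20,"roll":0}
    - {"tx":0,"ty":0,"tz":-50,"roll":0}
    - {"tx":0,"ty":0,"tz":-80,"roll":0}
    - {"tx":0,"ty":0,"tz":-80,"roll":0}
  grip: 28

```text
t: 23.82
eef_pos: [555.2, 277.5, 109.4]
tcp_rot: [3.14, 0.007, -2.946]
ft_force: [0.6, 0.1, -0.3]
opening: 0.416
grip_force: 30.0
```

Emit:
step_arm:
  moves:
    - {"tx":4,"ty":-30,"tz":0,"roll":0.04}
    - {"tx":48.5,"ty":-364.5,"tz":0,"roll":0.141}
    - {"tx":48.5,"ty":-364.5,"tz":0,"roll":0.141}
    - {"tx":48.5,"ty":-364.5,"tz":0,"roll":0.141}
    - {"tx":48.5,"ty":-364.5,"tz":0,"roll":0.141}
    - {"tx":48.5,"ty":-364.5,"tz":0,"roll":0.141}
    - {"tx":48.5,"ty":-364.5,"tz":0,"roll":0.141}
    - {"tx":48.5,"ty":-364.5,"tz":0,"roll":0.141}
    - {"tx":48.5,"ty":-364.5,"tz":0,"roll":0.141}
    - {"tx":48.5,"ty":-364.5,"tz":0,"roll":0.141}
    - {"tx":48.5,"ty":-364.5,"tz":0,"roll":0.141}
    - {"tx":48.5,"ty":-364.5,"tz":0,"roll":0.141}

```text
t: 24.82
eef_pos: [576.0, -90.1, 103.8]
tcp_rot: [3.141, -0.001, -3.088]
ft_force: [0.1, 0.6, -1.0]
opening: 0.416
grip_force: 30.0
```

Emit:
step_arm:
  moves:
    - {"tx":0,"ty":0,"tz":20,"roll":0}
    - {"tx":0,"ty":0,"tz":40,"roll":0}
    - {"tx":0,"ty":0,"tz":40,"roll":0}
    - {"tx":0,"ty":0,"tz":40,"roll":0}
    - {"tx":0,"ty":0,"tz":40,"roll":0}

```text
t: 25.23
eef_pos: [576.8, -89.3, 65.0]
tcp_rot: [-3.142, 0.0, -3.086]
ft_force: [-0.3, 0.1, -0.5]
opening: 0.421
grip_force: 30.0
```

Run:
```python
from h import *
go((577,-91,25.5,3.1416+.055))
T=cam('top');S=cam('scene')
print([np.round(r,2) for r in find(T,(172,185,290,290))])
k=cv2.resize(np.hstack([T['pixels'][170:300,290:420],S['pixels'][160:290,230:360]]),None,fx=3,fy=3,interpolation=cv2.INTER_CUBIC)
cv2.imwrite('pics/p3.png',cv2.convertScaleAbs(k,alpha=1.3))
```

```text
at [576.8 -89.3  65. ] rpy [-3.142  0.    -3.086] open 40.0 grip 30.0 t 25.2 F [-0.3  0.1 -0.5]
  tx -0.1 ty -1.7 tz 39.5 roll 0.001  dist 40
[array([4.2096e+02, 3.6710e+02, 7.6250e+01, 4.3600e+01, 1.5000e-01])]
```

View pics/p3.png

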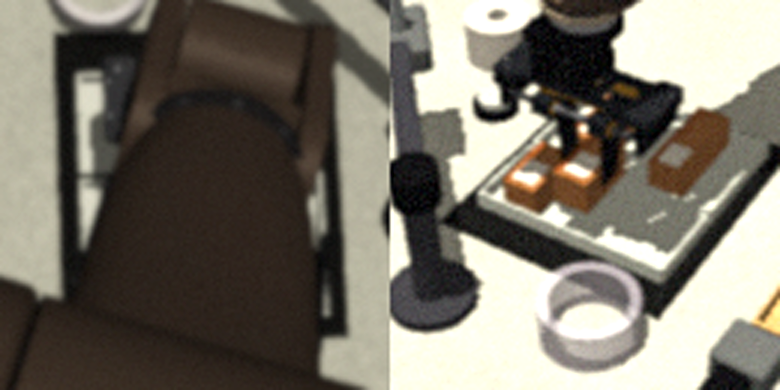

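Picture p3 shows the held short carton over the middle slot; the two longs and the first short are seated. I'll lower and release it, then go for the last one.

Emit:
step_arm:
  moves:
    - {"tx":0,"ty":-1.5,"tz":12,"roll":0}
    - {"tx":0,"ty":-1.5,"tz":24,"roll":0}
    - {"tx":0,"ty":-1.5,"tz":34,"roll":0}
    - {"tx":0,"ty":-1.5,"tz":39.5,"roll":0}
    - {"tx":0,"ty":-1.5,"tz":39.5,"roll":0}
    - {"tx":0,"ty":-1.5,"tz":39.5,"roll":0}

```text
t: 25.83
eef_pos: [576.2, -91.8, 24.0]
tcp_rot: [3.141, -0.001, -3.087]
ft_force: [0.1, -0.4, -0.8]
opening: 0.418
grip_force: 30.0
```

Emit:
step_arm:
  moves:
    - {"tx":0,"ty":0,"tz":0,"roll":0}
    - {"tx":0,"ty":0,"tz":0,"roll":0}
    - {"tx":0,"ty":0,"tz":0,"roll":0}
    - {"tx":0,"ty":0,"tz":-20,"roll":0}
    - {"tx":0,"ty":0,"tz":-55,"roll":0}
    - {"tx":0,"ty":0,"tz":-90,"roll":0}
    - {"tx":0,"ty":0,"tz":-90,"roll":0}
    - {"tx":0,"ty":0,"tz":-90,"roll":0}
  grip: 54

```text
t: 26.5
eef_pos: [577.2, -92.0, 116.6]
tcp_rot: [-3.14, 0.004, -3.087]
ft_force: [-0.7, 0.7, -0.7]
opening: 0.569
grip_force: 0.0
```

Emit:
step_arm:
  moves:
    - {"tx":131,"ty":466,"tz":0,"roll":-0.115}
    - {"tx":131,"ty":466,"tz":0,"roll":-0.115}
    - {"tx":131,"ty":466,"tz":0,"roll":-0.115}
    - {"tx":131,"ty":466,"tz":0,"roll":-0.115}
    - {"tx":131,"ty":466,"tz":0,"roll":-0.115}
    - {"tx":131,"ty":466,"tz":0,"roll":-0.115}
    - {"tx":131,"ty":466,"tz":0,"roll":-0.115}
    - {"tx":131,"ty":466,"tz":0,"roll":-0.115}
    - {"tx":131,"ty":466,"tz":0,"roll":-0.115}
    - {"tx":131,"ty":466,"tz":0,"roll":-0.115}
    - {"tx":131,"ty":466,"tz":0,"roll":-0.115}
    - {"tx":131,"ty":466,"tz":0,"roll":-0.115}

```text
t: 27.5
eef_pos: [418.4, 369.2, 113.5]
tcp_rot: [-3.141, -0.002, -2.971]
ft_force: [0.5, -1.0, 0.6]
opening: 0.565
grip_force: 0.0
```

Emit:
step_arm:
  moves:
    - {"tx":0,"ty":0,"tz":0,"roll":0}
    - {"tx":0,"ty":0,"tz":0,"roll":0}
    - {"tx":0,"ty":0,"tz":0,"roll":0}

```text
t: 27.75
eef_pos: [420.1, 365.7, 113.8]
tcp_rot: [-3.141, -0.002, -2.972]
ft_force: [-0.3, 0.0, 0.5]
opening: 0.563
grip_force: 0.0
```

Run:
```python
from h import *
go((421,367.2,65,3.1416+.17),(421,367.2,25,3.1416+.17))
```

```text
at [420.1 365.7 113.8] rpy [-3.141e+00 -2.000e-03 -2.972e+00] open 53.5 grip 0.0 t 27.8 F [-0.3  0.   0.5]
  tx -1.2 ty 1.4 tz 48.8 roll -0.001  dist 49
  tx -1.3 ty 1.4 tz 88.8 roll -0.001  dist 89
```

Emit:
step_arm:
  moves:
    - {"tx":-0.5,"ty":1,"tz":25,"roll":0}
    - {"tx":-0.5,"ty":1,"tz":50,"roll":0}
    - {"tx":-0.5,"ty":1,"tz":50,"roll":0}
    - {"tx":-0.5,"ty":1,"tz":65,"roll":0}
    - {"tx":-0.5,"ty":1,"tz":80,"roll":0}
    - {"tx":-0.5,"ty":1,"tz":90,"roll":0}
    - {"tx":-0.5,"ty":1,"tz":90,"roll":0}
    - {"tx":-0.5,"ty":1,"tz":90,"roll":0}
    - {"tx":-0.5,"ty":1,"tz":90,"roll":0}

```text
t: 28.5
eef_pos: [421.2, 367.4, 25.7]
tcp_rot: [3.141, 0.001, -2.973]
ft_force: [0.3, 0.6, -0.0]
opening: 0.572
grip_force: 0.0
```

Emit:
step_arm:
  moves:
    - {"tx":0,"ty":0,"tz":0,"roll":0}
    - {"tx":0,"ty":0,"tz":0,"roll":0}
    - {"tx":0,"ty":0,"tz":0,"roll":0}
    - {"tx":0,"ty":0,"tz":0,"roll":0}
    - {"tx":0,"ty":0,"tz":0,"roll":0}
    - {"tx":0,"ty":0,"tz":-20,"roll":0}
    - {"tx":0,"ty":0,"tz":-50,"roll":0}
    - {"tx":0,"ty":0,"tz":-80,"roll":0}
    - {"tx":0,"ty":0,"tz":-80,"roll":0}
  grip: 28

```text
t: 29.25
eef_pos: [422.4, 368.7, 109.6]
tcp_rot: [3.139, 0.006, -2.972]
ft_force: [1.0, 0.9, 0.4]
opening: 0.418
grip_force: 29.9
```

Emit:
step_arm:
  moves:
    - {"tx":-6,"ty":-30,"tz":0,"roll":0.03}
    - {"tx":-84,"ty":-412,"tz":0,"roll":0.115}
    - {"tx":-84,"ty":-412,"tz":0,"roll":0.115}
    - {"tx":-84,"ty":-412,"tz":0,"roll":0.115}
    - {"tx":-84,"ty":-412,"tz":0,"roll":0.115}
    - {"tx":-84,"ty":-412,"tz":0,"roll":0.115}
    - {"tx":-84,"ty":-412,"tz":0,"roll":0.115}
    - {"tx":-84,"ty":-412,"tz":0,"roll":0.115}
    - {"tx":-84,"ty":-412,"tz":0,"roll":0.115}
    - {"tx":-84,"ty":-412,"tz":0,"roll":0.115}
    - {"tx":-84,"ty":-412,"tz":0,"roll":0.115}
    - {"tx":-84,"ty":-412,"tz":0,"roll":0.115}

```text
t: 30.25
eef_pos: [573.8, -27.7, 104.2]
tcp_rot: [-3.141, 0.0, -3.091]
ft_force: [-0.1, -0.1, -1.6]
opening: 0.419
grip_force: 29.9
```

Emit:
step_arm:
  moves:
    - {"tx":0,"ty":0,"tz":0,"roll":0}
    - {"tx":0,"ty":0,"tz":20,"roll":0}
    - {"tx":0,"ty":0,"tz":40,"roll":0}
    - {"tx":0,"ty":0,"tz":40,"roll":0}
    - {"tx":0,"ty":0,"tz":40,"roll":0}
    - {"tx":0,"ty":0,"tz":40,"roll":0}

```text
t: 30.75
eef_pos: [573.0, -23.5, 65.6]
tcp_rot: [3.142, 0.0, -3.086]
ft_force: [0.3, 0.6, -0.8]
opening: 0.422
grip_force: 29.9
```

Run:
```python
from h import *
go((573.4,-25,25.5,3.1416+.055))
T=cam('top')
print([np.round(r,2) for r in find(T,(172,185,290,290))])
```

```text
at [573.  -23.5  65.6] rpy [ 3.142  0.    -3.086] open 40.1 grip 29.9 t 30.8 F [ 0.3  0.6 -0.8]
  tx -0.3 ty -1.5 tz 40.1 roll 0.000  dist 40
[]
```

Emit:
step_arm:
  moves:
    - {"tx":0,"ty":-1.5,"tz":12,"roll":0}
    - {"tx":0,"ty":-1.5,"tz":24,"roll":0}
    - {"tx":0,"ty":-1.5,"tz":34,"roll":0}
    - {"tx":0,"ty":-1.5,"tz":40,"roll":0}
    - {"tx":0,"ty":-1.5,"tz":40,"roll":0}
    - {"tx":0,"ty":-1.5,"tz":40,"roll":0}

```text
t: 31.3
eef_pos: [573.2, -25.9, 25.1]
tcp_rot: [3.142, 0.0, -3.087]
ft_force: [0.2, -0.3, -1.1]
opening: 0.417
grip_force: 30.0
```

Emit:
step_arm:
  moves:
    - {"tx":0,"ty":0,"tz":0,"roll":0}
    - {"tx":0,"ty":0,"tz":0,"roll":0}
    - {"tx":0,"ty":0,"tz":0,"roll":0}
    - {"tx":0,"ty":0,"tz":-20,"roll":0}
    - {"tx":0,"ty":0,"tz":-55,"roll":0}
    - {"tx":0,"ty":0,"tz":-90,"roll":0}
    - {"tx":0,"ty":0,"tz":-130,"roll":0}
    - {"tx":0,"ty":0,"tz":-170,"roll":0}
    - {"tx":0,"ty":0,"tz":-210,"roll":0}
    - {"tx":0,"ty":0,"tz":-230,"roll":0}
    - {"tx":0,"ty":0,"tz":-230,"roll":0}
  grip: 54

```text
t: 32.22
eef_pos: [574.4, -26.2, 260.1]
tcp_rot: [-3.14, 0.008, -3.087]
ft_force: [0.3, -1.2, -1.3]
opening: 0.566
grip_force: 0.0
```

Emit:
step_arm:
  moves:
    - {"tx":105,"ty":330,"tz":0,"roll":0}
    - {"tx":105,"ty":330,"tz":0,"roll":0}
    - {"tx":105,"ty":330,"tz":0,"roll":0}
    - {"tx":105,"ty":330,"tz":0,"roll":0}
    - {"tx":105,"ty":330,"tz":0,"roll":0}
    - {"tx":105,"ty":330,"tz":0,"roll":0}
    - {"tx":105,"ty":330,"tz":0,"roll":0}
    - {"tx":105,"ty":330,"tz":0,"roll":0}
    - {"tx":105,"ty":330,"tz":0,"roll":0}
    - {"tx":105,"ty":330,"tz":0,"roll":0}
    - {"tx":105,"ty":330,"tz":0,"roll":0}

```text
t: 33.13
eef_pos: [450.0, 297.8, 254.2]
tcp_rot: [-3.141, -0.001, -3.086]
ft_force: [0.0, -1.3, -1.2]
opening: 0.569
grip_force: 0.0
```

Run:
```python
from h import *
go()
T=cam('top');S=cam('scene')
k=cv2.resize(np.hstack([T['pixels'][170:300,290:420],S['pixels'][160:290,230:360]]),None,fx=3,fy=3,interpolation=cv2.INTER_CUBIC)
cv2.imwrite('pics/p4.png',cv2.convertScaleAbs(k,alpha=1.3))
L=labels(T,(315,190,405,285))+labels(T,(345,120,470,280))
print([np.round(r,2) for r in find(T,(310,190,402,280))])
```

```text
at [450.  297.8 254.2] rpy [-3.141e+00 -1.000e-03 -3.086e+00] open 54.1 grip 0.0 t 33.1 F [ 0.  -1.3 -1.2]
[array([ 4.3066e+02, -4.9960e+01,  6.8840e+01,  3.6460e+01,  7.0000e-02]), array([ 4.3681e+02, -1.5058e+02,  7.0670e+01,  3.9390e+01,  4.0000e-02]), array([552.73, -28.16,  35.15,  31.04,  -1.55]), array([556.17, -93.52,  36.74,  31.08,  -1.55]), array([ 560.3 , -159.89,   38.21,   31.13,   -1.55])]
```

View pics/p4.png

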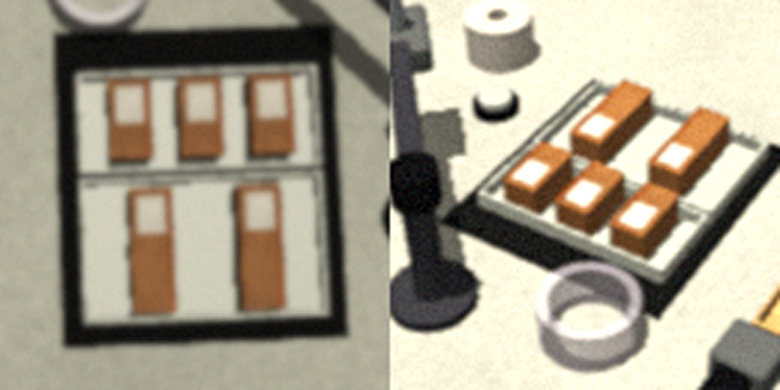

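All five cartons lie squarely in their trays (p4), and the button is visible at about (497,103). Next I fetch the knob.

Emit:
step_arm:
  moves:
    - {"tx":-63,"ty":-390,"tz":0,"roll":0}
    - {"tx":-63,"ty":-390,"tz":0,"roll":0}
    - {"tx":-63,"ty":-390,"tz":0,"roll":0}
    - {"tx":-63,"ty":-390,"tz":0,"roll":0}
    - {"tx":-63,"ty":-390,"tz":0,"roll":0}
    - {"tx":-63,"ty":-390,"tz":0,"roll":0}
    - {"tx":-63,"ty":-390,"tz":0,"roll":0}
    - {"tx":-63,"ty":-390,"tz":0,"roll":0}
    - {"tx":-63,"ty":-390,"tz":0,"roll":0}
    - {"tx":-63,"ty":-390,"tz":0,"roll":0}
    - {"tx":-63,"ty":-390,"tz":0,"roll":0}

```text
t: 34.15
eef_pos: [534.5, -93.8, 254.4]
tcp_rot: [-3.141, -0.0, -3.094]
ft_force: [0.8, 0.2, -0.7]
opening: 0.568
grip_force: 0.0
```

Emit:
step_arm:
  moves:
    - {"tx":-41,"ty":-248,"tz":0,"roll":0}
    - {"tx":-41,"ty":-248,"tz":0,"roll":0}
    - {"tx":-41,"ty":-248,"tz":0,"roll":0}
    - {"tx":-41,"ty":-248,"tz":0,"roll":0}
    - {"tx":-41,"ty":-248,"tz":0,"roll":0}
    - {"tx":-41,"ty":-248,"tz":0,"roll":0}
    - {"tx":-41,"ty":-248,"tz":0,"roll":0}
    - {"tx":-41,"ty":-248,"tz":0,"roll":0}
    - {"tx":-41,"ty":-248,"tz":0,"roll":0}
    - {"tx":-41,"ty":-248,"tz":0,"roll":0}

```text
t: 34.98
eef_pos: [588.3, -332.7, 255.0]
tcp_rot: [3.141, -0.0, -3.087]
ft_force: [0.4, -0.1, 0.3]
opening: 0.567
grip_force: 0.0
```

Run:
```python
from h import *
go((588,-334,177,-3.087))
S=cam('scene');print(proj(S,[[588,-334,195]]))
T=cam('top')
k=cv2.resize(np.hstack([T['pixels'][150:290,330:470],S['pixels'][100:240,200:340]]),None,fx=2.8,fy=2.8,interpolation=cv2.INTER_CUBIC)
cv2.imwrite('pics/p5.png',cv2.convertScaleAbs(k,alpha=1.3))
```

```text
at [ 588.3 -332.7  255. ] rpy [ 3.141 -0.    -3.087] open 54.0 grip 0.0 t 35.0 F [ 0.4 -0.1  0.3]
  tx 0.4 ty -1.4 tz 78.0 roll -0.000  dist 78
[[229.93283804 159.43352901]]
```

View pics/p5.png

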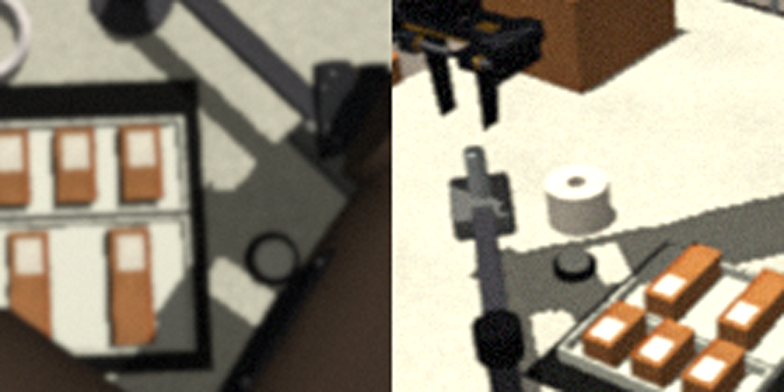

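Emit:
step_arm:
  moves:
    - {"tx":0,"ty":-1,"tz":26,"roll":0}
    - {"tx":0,"ty":-1,"tz":52,"roll":0}
    - {"tx":0,"ty":-1,"tz":78,"roll":0}
    - {"tx":0,"ty":-1,"tz":78,"roll":0}
    - {"tx":0,"ty":-1,"tz":78,"roll":0}
    - {"tx":0,"ty":-1,"tz":78,"roll":0}

```text
t: 35.58
eef_pos: [589.4, -334.5, 178.6]
tcp_rot: [-3.14, 0.002, -3.087]
ft_force: [1.1, 0.1, 0.5]
opening: 0.568
grip_force: 0.0
```

Emit:
step_arm:
  moves:
    - {"tx":0,"ty":0,"tz":0,"roll":0}
    - {"tx":0,"ty":0,"tz":0,"roll":0}
    - {"tx":0,"ty":0,"tz":0,"roll":0}
    - {"tx":0,"ty":0,"tz":0,"roll":0}
    - {"tx":0,"ty":0,"tz":0,"roll":0}
    - {"tx":0,"ty":0,"tz":0,"roll":0}
    - {"tx":0,"ty":0,"tz":0,"roll":0}
  grip: 12

```text
t: 36.17
eef_pos: [588.9, -334.6, 177.1]
tcp_rot: [-3.142, 0.0, -3.087]
ft_force: [0.3, 0.3, 2.8]
opening: 0.246
grip_force: 30.0
```

```bash
python3 -c "
from h import *
h=np.array([756,-151.5]);p=env.state()['eef_pos'];v=p[:2]-h;print(np.linalg.norm(v),np.arctan2(v[1],-v[0]))
def q(a):
    c,s=np.cos(a),np.sin(a);w=h+np.array([[c,-s],[s,c]])@v;return (*w,p[2],-3.087)
go(*[q(-a) for a in np.arange(.1,1.06,.1)])"
```

```text
247.87555201149615 -0.8309419770714312
at [ 588.9 -334.6  177.1] rpy [-3.142  0.    -3.087] open 23.4 grip 30.0 t 36.2 F [0.3 0.3 2.8]
  tx 16.5 ty 18.5 tz -0.0 roll -0.000  dist 25
  tx 31.0 ty 38.6 tz -0.0 roll -0.000  dist 49
  tx 43.4 ty 60.0 tz -0.0 roll -0.000  dist 74
  tx 53.7 ty 82.6 tz -0.0 roll -0.000  dist 98
  tx 61.7 ty 106.0 tz -0.0 roll -0.000  dist 123
  tx 67.2 ty 130.2 tz -0.0 roll -0.000  dist 147
  tx 70.4 ty 154.7 tz -0.0 roll -0.000  dist 170
  tx 71.0 ty 179.5 tz -0.0 roll -0.000  dist 193
  tx 69.2 ty 204.2 tz -0.0 roll -0.000  dist 216
  tx 64.9 ty 228.6 tz -0.0 roll -0.000  dist 238
```

Emit:
step_arm:
  moves:
    - {"tx":16.5,"ty":18.5,"tz":0,"roll":0}
    - {"tx":31,"ty":38.5,"tz":0,"roll":0}
    - {"tx":43.5,"ty":60,"tz":0,"roll":0}
    - {"tx":53.5,"ty":82.5,"tz":0,"roll":0}
    - {"tx":61.5,"ty":106,"tz":0,"roll":0}
    - {"tx":67,"ty":130,"tz":0,"roll":0}
    - {"tx":70.5,"ty":155,"tz":0,"roll":0}
    - {"tx":71,"ty":179.5,"tz":0,"roll":0}
    - {"tx":69,"ty":204,"tz":0,"roll":0}
    - {"tx":66.5,"ty":219,"tz":0,"roll":0}
    - {"tx":66.5,"ty":219,"tz":0,"roll":0}
    - {"tx":66.5,"ty":219,"tz":0,"roll":0}

```text
t: 37.17
eef_pos: [509.8, -118.9, 176.7]
tcp_rot: [3.141, -0.002, -3.086]
ft_force: [-5.7, 2.5, 1.5]
opening: 0.25
grip_force: 30.0
```

Emit:
step_arm:
  moves:
    - {"tx":-1,"ty":5,"tz":0,"roll":0}
    - {"tx":-1.5,"ty":10,"tz":0,"roll":0}
    - {"tx":-1.5,"ty":10,"tz":0,"roll":0}
    - {"tx":-1.5,"ty":10,"tz":0,"roll":0}

```text
t: 37.5
eef_pos: [511.2, -109.9, 176.6]
tcp_rot: [3.141, -0.001, -3.088]
ft_force: [-3.5, -0.1, -1.2]
opening: 0.25
grip_force: 30.0
```

```bash
python3 -c "
from h import *
p=env.state()['eef_pos'];v=p[:2]-[756,-151.5];print(np.arctan2(v[1],-v[0]));go()"
```

```text
0.16824048216303147
at [ 511.2 -109.9  176.6] rpy [ 3.141e+00 -1.000e-03 -3.088e+00] open 23.8 grip 30.0 t 37.5 F [-3.5 -0.1 -1.2]
```

Emit:
step_arm:
  moves:
    - {"tx":-0.7,"ty":3,"tz":0,"roll":0}
    - {"tx":-0.7,"ty":4,"tz":0,"roll":0}
    - {"tx":-0.7,"ty":4,"tz":0,"roll":0}

```text
t: 37.75
eef_pos: [512.1, -105.6, 176.7]
tcp_rot: [-3.142, 0.0, -3.088]
ft_force: [-0.6, -2.1, -3.5]
opening: 0.245
grip_force: 30.0
```

Emit:
step_arm:
  moves:
    - {"tx":-0.7,"ty":3,"tz":0,"roll":0}
    - {"tx":-0.7,"ty":4,"tz":0,"roll":0}
    - {"tx":-0.7,"ty":4,"tz":0,"roll":0}

```text
t: 38.0
eef_pos: [512.7, -101.1, 176.7]
tcp_rot: [3.141, 0.001, -3.087]
ft_force: [1.3, -0.1, -7.1]
opening: 0.249
grip_force: 30.0
```

Emit:
step_arm:
  moves:
    - {"tx":-0.9,"ty":3,"tz":0,"roll":0}
    - {"tx":-0.9,"ty":4,"tz":0,"roll":0}
    - {"tx":-0.9,"ty":4,"tz":0,"roll":0}

```text
t: 38.25
eef_pos: [513.4, -97.0, 176.7]
tcp_rot: [3.141, 0.0, -3.087]
ft_force: [2.5, -0.1, -8.9]
opening: 0.245
grip_force: 30.0
```

Emit:
step_arm:
  moves:
    - {"tx":-0.9,"ty":2,"tz":0,"roll":0}
    - {"tx":-0.9,"ty":3,"tz":0,"roll":0}
    - {"tx":-0.9,"ty":3,"tz":0,"roll":0}

```text
t: 38.5
eef_pos: [513.9, -94.5, 176.7]
tcp_rot: [-3.141, 0.0, -3.087]
ft_force: [1.8, -4.5, -9.3]
opening: 0.251
grip_force: 30.0
```

Emit:
step_arm:
  moves:
    - {"tx":-0.7,"ty":2,"tz":0,"roll":0}
    - {"tx":-0.7,"ty":3,"tz":0,"roll":0}
    - {"tx":-0.7,"ty":3,"tz":0,"roll":0}

```text
t: 38.75
eef_pos: [513.9, -94.4, 176.7]
tcp_rot: [-3.137, -0.001, -3.087]
ft_force: [-4.2, -27.6, -10.0]
opening: 0.247
grip_force: 30.0
```

Stop reached (Fy about -28 N). I'll relax, release and lift.

Emit:
step_arm:
  moves:
    - {"tx":0.5,"ty":-2.5,"tz":0,"roll":0}
    - {"tx":0.5,"ty":-2.5,"tz":0,"roll":0}

```text
t: 38.92
eef_pos: [514.0, -94.4, 176.7]
tcp_rot: [-3.141, -0.0, -3.088]
ft_force: [0.2, -10.1, -9.2]
opening: 0.247
grip_force: 30.0
```

Emit:
step_arm:
  moves:
    - {"tx":0,"ty":0,"tz":0,"roll":0}
    - {"tx":0,"ty":0,"tz":0,"roll":0}
    - {"tx":0,"ty":0,"tz":0,"roll":0}
    - {"tx":0,"ty":0,"tz":0,"roll":0}
    - {"tx":0,"ty":0,"tz":-30,"roll":0}
    - {"tx":0,"ty":0,"tz":-65,"roll":0}
    - {"tx":0,"ty":0,"tz":-100,"roll":0}
    - {"tx":0,"ty":0,"tz":-100,"roll":0}
    - {"tx":0,"ty":0,"tz":-100,"roll":0}
  grip: 56

```text
t: 39.67
eef_pos: [514.5, -93.7, 278.6]
tcp_rot: [-3.14, 0.004, -3.087]
ft_force: [-0.4, 0.4, -0.8]
opening: 0.59
grip_force: 0.0
```

Run:
```python
from h import *
T=cam('top');im=cv2.imread('pics/top0.png')
g=cv2.resize(im[225:262,410:446],None,fx=6,fy=6,interpolation=cv2.INTER_CUBIC);h=cv2.cvtColor(g,cv2.COLOR_BGR2GRAY)
m=(h<70).astype(np.uint8);q=max(cv2.findContours(m,cv2.RETR_EXTERNAL,cv2.CHAIN_APPROX_NONE)[0],key=cv2.contourArea)
(c,r)=cv2.minEnclosingCircle(q)
hole=(h>110)&(cv2.drawContours(np.zeros_like(h),[q],-1,1,-1)>0);ys,xs=np.where(hole)
for cc in(c,(xs.mean(),ys.mean())):
    u=(np.array(cc)+.5)/6-.5+[410,225];print(u,plane(T,[u],22))
b=plane(T,[u],22)[0]
go((b[0],b[1],277,-3.087),(b[0],b[1],40,-3.087))
```

```text
[426.43951162 242.20275243] [[ 486.34382331 -291.92202846   22.        ]]
[427.72270556 241.87922211] [[ 487.30916089 -295.5970515    22.        ]]
at [513.9 -93.5 277.1] rpy [-3.141e+00  1.000e-03 -3.087e+00] open 55.7 grip 0.0 t 39.7 F [ 0.1 -0.5 -1.1]
  tx 37.6 ty -200.3 tz 0.1 roll -0.000  dist 204
  tx 37.9 ty -200.3 tz 237.1 roll -0.000  dist 313
```

Emit:
step_arm:
  moves:
    - {"tx":37.5,"ty":-200,"tz":0,"roll":0}
    - {"tx":37.5,"ty":-200,"tz":0,"roll":0}
    - {"tx":37.5,"ty":-200,"tz":0,"roll":0}
    - {"tx":37.5,"ty":-200,"tz":0,"roll":0}
    - {"tx":37.5,"ty":-200,"tz":0,"roll":0}
    - {"tx":37.5,"ty":-200,"tz":40,"roll":0}
    - {"tx":37.5,"ty":-200,"tz":80,"roll":0}
    - {"tx":37.5,"ty":-200,"tz":120,"roll":0}
    - {"tx":37.5,"ty":-200,"tz":160,"roll":0}
    - {"tx":37.5,"ty":-200,"tz":200,"roll":0}
    - {"tx":37.5,"ty":-200,"tz":235,"roll":0}
    - {"tx":37.5,"ty":-200,"tz":235,"roll":0}
  grip: 0

```text
t: 40.72
eef_pos: [484.2, -293.0, 34.9]
tcp_rot: [3.134, -0.009, -3.087]
ft_force: [-1.3, -0.1, 0.3]
opening: 0.002
grip_force: 0.0
```

Emit:
step_arm:
  moves:
    - {"tx":0,"ty":0,"tz":0,"roll":0}
    - {"tx":0,"ty":0,"tz":0,"roll":0}
    - {"tx":0,"ty":0,"tz":0,"roll":0}

```text
t: 40.97
eef_pos: [488.2, -296.0, 43.9]
tcp_rot: [-3.14, 0.002, -3.087]
ft_force: [1.0, -0.1, 0.2]
opening: 0.004
grip_force: 0.0
```

Run:
```python
from h import *
go((487,-295.3,23,-3.087))
T=cam('top');S=cam('scene')
k=cv2.resize(np.hstack([T['pixels'][150:290,330:470],S['pixels'][100:240,200:340]]),None,fx=2.8,fy=2.8,interpolation=cv2.INTER_CUBIC)
cv2.imwrite('pics/p6.png',cv2.convertScaleAbs(k,alpha=1.3))
```

```text
at [ 488.2 -296.    43.9] rpy [-3.140e+00  2.000e-03 -3.087e+00] open 0.4 grip 0.0 t 41.0 F [ 1.  -0.1  0.2]
  tx 1.2 ty 0.9 tz 20.8 roll -0.000  dist 21
```

View pics/p6.png

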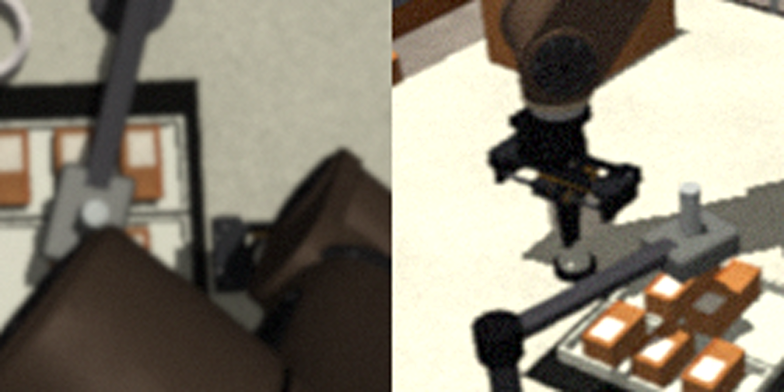

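The closed fingers are right over the button and the scanner is over the rows, so I press.

Emit:
step_arm:
  moves:
    - {"tx":0,"ty":0,"tz":10,"roll":0}
    - {"tx":0,"ty":0,"tz":18,"roll":0}
    - {"tx":0,"ty":0,"tz":22,"roll":0}
    - {"tx":0,"ty":0,"tz":24,"roll":0}
    - {"tx":0,"ty":0,"tz":25,"roll":0}
    - {"tx":0,"ty":0,"tz":26,"roll":0}
    - {"tx":0,"ty":0,"tz":26,"roll":0}
    - {"tx":0,"ty":0,"tz":26,"roll":0}

```text
t: 41.73
eef_pos: [487.4, -295.5, 16.3]
tcp_rot: [3.142, 0.0, -3.087]
ft_force: [-1.7, 1.7, 7.3]
opening: 0.005
grip_force: 3.8
```

Emit:
step_arm:
  moves:
    - {"tx":0,"ty":0,"tz":0.7,"roll":0}
    - {"tx":0,"ty":0,"tz":0.7,"roll":0}
    - {"tx":0,"ty":0,"tz":0.7,"roll":0}

```text
t: 41.98
eef_pos: [487.4, -295.5, 16.2]
tcp_rot: [-3.141, 0.0, -3.087]
ft_force: [-2.7, 2.8, 14.5]
opening: 0.007
grip_force: 7.4
```

Emit:
step_arm:
  moves:
    - {"tx":0,"ty":0,"tz":-15,"roll":0}
    - {"tx":0,"ty":0,"tz":-50,"roll":0}
    - {"tx":0,"ty":0,"tz":-90,"roll":0}
    - {"tx":0,"ty":0,"tz":-130,"roll":0}
    - {"tx":0,"ty":0,"tz":-170,"roll":0}
    - {"tx":0,"ty":0,"tz":-200,"roll":0}
    - {"tx":0,"ty":0,"tz":-200,"roll":0}
    - {"tx":0,"ty":0,"tz":-200,"roll":0}
    - {"tx":0,"ty":0,"tz":-200,"roll":0}

```text
t: 42.73
eef_pos: [487.0, -295.2, 214.3]
tcp_rot: [3.141, -0.001, -3.087]
ft_force: [-0.4, 0.7, -0.3]
opening: 0.01
grip_force: 0.0
```

Run:
```python
from h import *
go()
S=cam('scene')
cv2.imwrite('pics/p7.png',cv2.resize(S['pixels'][150:320,200:460],None,fx=2.8,fy=2.8,interpolation=cv2.INTER_CUBIC))
```

```text
at [ 487.  -295.2  214.3] rpy [ 3.141e+00 -1.000e-03 -3.087e+00] open 1.0 grip 0.0 t 42.7 F [-0.4  0.7 -0.3]
```

View pics/p7.png

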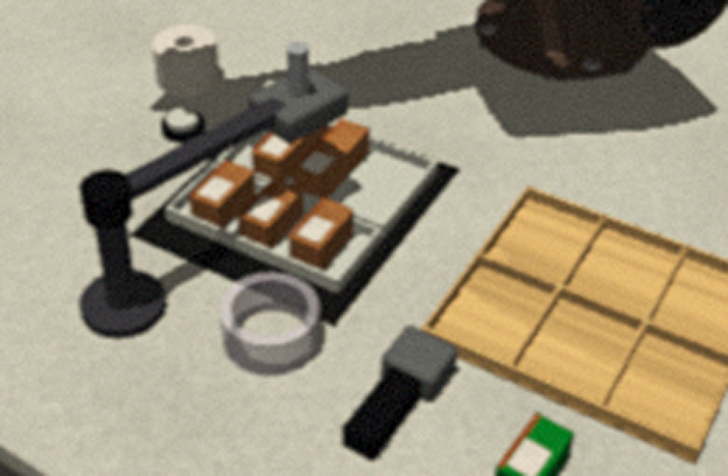

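The left long carton has shifted towards the right one (label now at crop (318,162)). I'll measure it.

Run:
```python
from h import *
S=cam('scene');T=cam('top')
def q(c,roi,thr=60):
    x0,y0,x1,y1=roi;k=4
    im=cv2.resize(c['pixels'][y0:y1,x0:x1],None,fx=k,fy=k,interpolation=cv2.INTER_CUBIC);im=cv2.GaussianBlur(im,(5,5),0)
    b,g,r=[x.astype(float) for x in cv2.split(im)]
    m=((r/(g+1)>1.3)&(r>40)).astype(np.uint8);m=cv2.morphologyEx(m,cv2.MORPH_OPEN,np.ones((5,5)))
    hull=[]
    n,lab,st,ce=cv2.connectedComponentsWithStats(m);return st,ce,m
tray=lambda p:np.array([[1,.055],[-.055,1]])@(p[:2]-np.array([455,-98]))
# scene crop points -> plane z=44 : label centres of right long / left long / shorts
z=lambda u,v:(200+(u+.5)/2.8-.5,150+(v+.5)/2.8-.5)
for n,u in dict(s1=(216,189),s2=(267,210),s3=(318,229),L1label=(275,146),L2label=(318,162)).items():
    p=plane(S,[z(*u)],46)[0];print(n,p.round(1),tray(p).round(1))
cv2.imwrite('pics/p8.png',np.hstack([cv2.convertScaleAbs(cv2.resize(T['pixels'][190:290,310:410],None,fx=4,fy=4,interpolation=cv2.INTER_CUBIC),alpha=1.6),cv2.convertScaleAbs(cv2.resize(S['pixels'][175:255,255:335],None,fx=5,fy=5,interpolation=cv2.INTER_CUBIC),alpha=1.6)]))
```

```text
s1 [ 591.6 -156.4   46. ] [133.4 -65.9]
s2 [588.2 -87.6  46. ] [133.8   3.1]
s3 [582.3 -23.6  46. ] [131.4  67.4]
L1label [ 490.9 -147.7   46. ] [ 33.2 -51.6]
L2label [487.2 -88.7  46. ] [32.7  7.6]
```

View pics/p8.png

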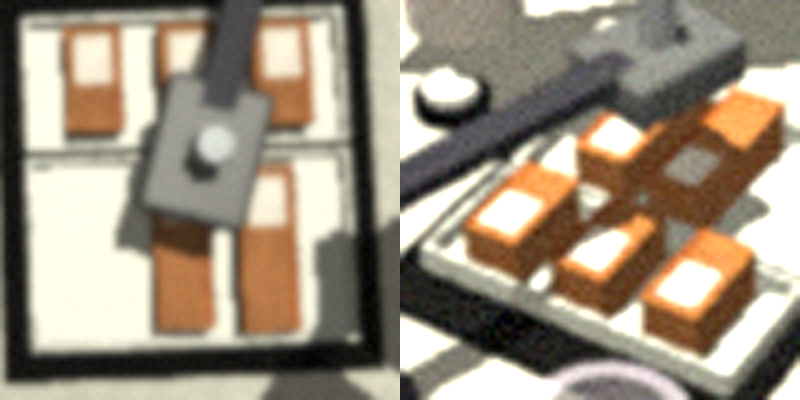

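The left long carton was nudged about 42 mm along its row (p8). It is still flat, square and centred in the wide tray, with a tray-frame y of about +8 mm and the same x as its neighbour. It was already there before the press, so the conditions hold. I'll hand in.

```bash
python3 -c "
from h import *
print(env.job_done())"
```

```text
the job is handed in; nothing more can be done
None
```

The job is handed in, with no verdict returned: all five cartons (three short, two long) lie flat in their trays, the scanner is back at its stop, the scan button was pressed fully down, and the tape roll, hand scanner and label roll were left alone; one long carton was knocked about 42 mm along its tray but by my measurement is still within limits.

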